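# Clamp a media bottle in the shaker with its star wheel and tug it

## Task

Stand the glass bottle with the orange cap upright in the shaker's clamp and tighten the clamp by its star wheel, pushing spoke after spoke over the top away from you, until the jaw's sprung pad is pressed in about half of its travel on the bottle. Then take the bottle by its cap and give it a tug straight up of about 15 N, so that the platform lifts on its spring mounts with the bottle held fast in the clamp, and let go. Do not disturb the other things, and never screw the pad in to its stop: the bottle is glass.

Things in the scene. Friction and masses are not known exactly. Their poses are not given: they have to be found in the camera images.
- bottle: The bottle to clamp: clear glass, white contents, orange cap; 0.5 to 0.8 kg. Round about its z axis: body 85 mm across up to 108 mm above the base, then narrowing to the neck; cap 55 mm across, from 155 to 182 mm above the base. Origin: centre of its base. The cap may be gripped firmly (60 N).
- shaker: Bench shaker, fixed: white box under an aluminium platform (186 mm along x, 236 mm along y, top at z = 60 mm) with a grey bottle clamp. Origin on the bench under it; z up, x away from the robot, y along the clamp screw from the star wheel to the fixed V jaw. In this frame: bearing block of the screw at y = -101 to -79 mm, top at z = 145 mm.
- platform (a joint): Height of the shaker's platform (with clamp and wheel) on its four sprung mounts, m: 0 when empty, about -0.002 with the bottle on it, from -0.005 to 0.009 (stops); 3 N per mm. An upward tug of 15 N on the clamped bottle lifts it to about +0.003.
- cradle (a point): Point on the platform top where the centre of the bottle's base is when it lies in the V jaw (shaker frame 0, 45, 60 mm). The fixed jaw, a 120 degree V open to the shaker's -y, stands beyond it: apex 49 mm from here, 55 mm to either side, 88 mm high. Two guide rods end 49 mm to the -y side, 41 mm left and right, 18 mm up.
- hub (a point): Centre of the star wheel, on the screw axis (shaker frame 0, -130, 122 mm). The wheel turns in the plane square to the shaker's y axis here: five steel spokes 11 mm thick, 72 degrees apart, each with a smooth red ball of radius 10.5 mm at its end, centre 60 mm from the axis. Hub radius 18 mm, 22 mm to either side along the screw.
- wheel (a joint): Turn of the star wheel, rad, 0 to 11, starting at 0 to 1.8. It grows and closes the clamp as the top of the wheel moves along the shaker's +x (clockwise seen from the wheel's end). At value w the spokes stand at w + k x 72 degrees from straight up, leaning to +x. It needs about 5 N at a ball, 9 N with the clamp tight, and stays where it is left.
- jaw (a joint): Advance of the moving jaw towards the V jaw (shaker +y), m: 24 mm a turn of the wheel (3.82 mm per rad). The unpressed pad's face is at shaker y = -21.5 mm + this value, so it meets a bottle lying in the V jaw at 24 mm (wheel at 6.28 rad); the gap has 17 to 24 mm of slack at the start. The jaw is 98 mm wide and reaches 84 mm above the platform.
- pad (a joint): How far the sprung pad on the moving jaw's face is pressed in, m: 0 free, 0.009 at its stop; spring 6.5 N per mm. Pad: steel plate with two rubber strips, 62 mm wide, from 79 to 139 mm above the bench. Once the bottle is tight between pad and V jaw, one spoke more (72 degrees) presses it in by 4.8 mm: about half.
- bottle_red: Bystander: white square bottle with red cap, 69 x 94 x 224 mm. Origin: centre of its underside.
- media_yellow: Bystander: clear glass bottle with yellow cap, 95 mm across, 230 mm tall. Origin: centre of its underside.
- jar_blue: Bystander: white round jar with blue lid, 77 mm across, 161 mm tall. Origin: centre of its underside.
- wash_bottle: Bystander: white wash bottle with bent spout, 68 mm across, 227 mm tall, spout overhanging a little along its y axis. Origin: centre of its underside.
- beaker: Bystander: low clear beaker, 73 x 83 x 98 mm. Origin: centre of its underside.
- timer: Bystander: flat white timer, 62 x 62 x 18 mm. Origin: centre of its underside.
- marker: Bystander: felt marker lying flat, 14 mm thick, 131 mm long along its y axis. Origin: centre of its underside.
- jar_big: Bystander, does not move: big white jar at the back of the group of bottles, 138 mm across, 207 mm tall. Origin: centre of its underside.
Mind the look-alikes: they are no part of the job. What is shaped like the bottle but green or pink is not meant.

How it is judged:
By the outcome, as a careful person would: the job done as asked, in the order asked, and still so for the second after the job is handed in, with the robot touching nothing.
It also fails if it takes over 72 s, if anything falls off the work surface, if the arm or the gripper's body presses on something with over 40 N, if the wrist force passes 120 N, or if a joint passes its speed limit or range.

## Robot

A 6-joint arm with a two-finger parallel gripper is mounted at the origin on a cart in front of the work surface, level with it; the furniture and walls round the work are solid. World frame = base frame: x ahead of the robot, y to its left, z up, the work surface at z = 0. Lengths are in m, angles in rad, forces in N, time in s.
With the tool pointing down it reaches from about 0.4 to 0.825 m from the base axis. Payload 7 kg.
Tool frame: the origin (TCP) lies on the centre line of the jaws, within the pads' length; the fingertips stand 25 mm ahead of it and the grasp point (between the pads) lies 6 mm ahead of it; z points along the fingers, y is the direction in which the jaws open and shut (so a half turn about z gives the same grasp; the last joint's range is limited). The gripper opens to 88 mm and grips with 3 to 60 N. Pads are 19 mm wide; open, the fingers measure 130 mm over their backs; the gripper's body (78 mm by 193 mm) begins 47 mm behind the grasp point.
Start: joints at [1.612, 0.359, 0.012, 0, -1.224, -0.288], TCP at [0.165, 0.655, 0.252] pointing down, gripper open.
Joint ranges: [-3.07, 3.07], [-1.43, 2.12], [-1.02, 1.25], [-3.03, 1.67], [-3.05, -0], [-3.03, 3.03]. Speed limits (rad/s): [2.39, 2.39, 3.01, 3.14, 3.14, 3.14].

## Interface

Orientations are given as [roll, pitch, yaw] about the fixed x, y, z axes, in that order (R = Rz(yaw) Ry(pitch) Rx(roll)).
In Python, from station import * gives the robot as it stands. The module is installed in compiled form; this text tells all that it offers.
- The arm moves only by the tool step_arm, never from a script. Its argument "commands" is text: rows parted by semicolons, each of 6 numbers parted by spaces: the shift along the tool's x, y, z in mm, then the turn, a rotation vector about the tool's x, y, z in rad. A call has 1 to 8 rows; each row shifts and turns the commanded pose from where the row before left it, along the tool's axes as they then stand; what a row does not reach is not made up. A row lasts 1/8 s, in which the tool goes at most 62.5 mm and 10.7 degrees, less where a joint would pass 70% of its speed; a pose out of reach is approached as far as the arm can. A call is refused whole if a number of a shift passes 62.5 or a number of a turn 0.188, either way. A call with a gripper value outside its range is refused whole. "jaw" is the finger opening in mm, from 0 to 87.6, set as the call begins (left out, the last holds). The fingers move at their own pace and stop on an object; "grip_force" is the grip in N (left out, the last holds). Time passes only in rows, so rows that do not move let the fingers close. It gives the time, the measured TCP pose, the force and the opening at its end, in the units of the state.
- get_state(): the state, without advancing time (a new reading comes with each control period).
- grab_frame(name): name is "side" or "top"; returns a dict with "frame" (400x640x3 uint8, red, green, blue), "fovy" (degrees; the focal length in pixels is half the picture's height over the tangent of half this angle, whatever the lens; pixels are square), "cx", "cy" (the principal point, pixels), "rvec" (rotation vector, rad) and "tvec" (3), from world to camera coordinates, as OpenCV has them. Camera axes: x right, y down, z forward; pixel columns grow to the right and rows downward; lengths in m; the calibration is good to about 2 mm. A picture is of the moment at which its call begins. There is no depth.
- job_done(): hands the job in, once; it reports no verdict.
Trained networks look in a picture, given as the dict that the camera call returned (one of the last four; its "shot" number tells which), for a name from the list of things; names that differ only in an ending like _2 or _b are one class to them, and where a whole thing is asked for, a point or a joint stands for the part that bears it (a point fixed in the world has none). Each returns a list of dicts, best first, with "conf" (0 to 1); they miss things now and then, are a little off and sometimes report something else, mostly with a low value. They report only what shows in the picture. A call takes as long as a camera call. They do not tell look-alikes from the thing itself.
- recognise(picture, name): "pixel" ([column, row] in pixels, amid what is visible of it).
The state is a dict: "t": time; "q": joint angles; "qd": joint speeds; "joint_efforts": joint torques, N m; "eef_pos": TCP position; "ee_rot": TCP orientation; "force": force on the tool from outside, world axes, zero at the start; "moment": the same for the moment, N m; "width": finger opening in m.
Only numpy, scipy, OpenCV 4.12 (cv2) and the standard library are available. Lean on these libraries where they do the work, as an engineer would, in place of code of your own. Each camera call takes 0.05 s, during which the arm holds its last target.

## Working session

There is one attempt and no reset: what is moved stays moved. The work goes in short steps, Python scripts to look and compute and a tool call to move; the robot and the scene stay as the last step left them, time stands still between calls to the robot, and variables do not carry over. Pictures are saved under pics/ and viewed, and the job is handed in when it is done.

Besides the shell and the picture viewer there is one more tool, called after "Emit:" as name(argument=value, ...) on one line, values as JSON. step_arm: Moves the arm, as the interface text tells. Its arguments: {"type":"object","properties":{"commands":{"type":"string"},"jaw":{"type":"number"},"grip_force":{"type":"number"}},"required":["commands"]}

```bash
mkdir -p pics
cat > h.py <<'E'
from station import *
import numpy as np, cv2
from scipy.spatial.transform import Rotation as R
def cam(p):
    f=200/np.tan(np.radians(p['fovy'])/2); K=np.array([[f,0,p['cx']],[0,f,p['cy']],[0,0,1]])
    return K,cv2.Rodrigues(np.array(p['rvec'],float))[0],np.array(p['tvec'],float)
def save(p,n): cv2.imwrite('pics/'+n+'.png',p['frame'][:,:,::-1])
def proj(p,X):
    K,Rm,t=cam(p); c=(Rm@np.atleast_2d(X).T).T+t; u=(K@c.T).T; return u[:,:2]/u[:,2:]
def ray(p,px):
    K,Rm,t=cam(p); d=np.linalg.inv(K)@np.array([px[0],px[1],1.]); d=Rm.T@d; return -Rm.T@t,d/np.linalg.norm(d)
def atz(p,px,z):
    o,d=ray(p,px); return o+d*(z-o[2])/d[2]
def tri(p1,a,p2,b):
    o1,d1=ray(p1,a);o2,d2=ray(p2,b)
    A=np.stack([d1,-d2],1); s=np.linalg.lstsq(A,o2-o1,rcond=None)[0]
    x1=o1+d1*s[0];x2=o2+d2*s[1]; return (x1+x2)/2,np.linalg.norm(x1-x2)
E
python3 - <<'E'
from h import *
s=get_state(); print(s['t'],s['eef_pos'],s['ee_rot'],s['force'],s['width'])
P={n:grab_frame(n) for n in('side','top')}
for n,p in P.items():
    save(p,n+'0'); print(n,p['fovy'],p['cx'],p['cy'],p['rvec'],p['tvec'],ray(p,(320,200)))
    for k in ['bottle','shaker','cradle','hub','jar_big','bottle_red','media_yellow','jar_blue','wash_bottle','beaker','timer','marker','pad','jaw']:
        print(k,[(np.round(r['pixel'],1).tolist(),round(r['conf'],2)) for r in recognise(p,k)][:4])
E
```

```text
0.0 [0.16481704 0.65413392 0.25062085] [ 3.1399493e+00 -1.6697056e-04 -2.4690865e-01] [0.86605826 0.10810241 0.26251793] 0.08743583749478075
side 43.90148730443605 314.26212565116816 193.6609246832204 [ 1.10075173 -2.66604956  0.63485283] [0.35308498 0.40950997 1.57244474] (array([-0.00902834,  0.48566722,  1.59028165]), array([ 0.31148216, -0.3149734 , -0.89653256]))
bottle [([410.4, 128.0], 0.81), ([307.9, 191.9], 0.66), ([337.1, 166.3], 0.62)]
shaker [([268.1, 250.7], 0.79)]
cradle [([276.3, 250.6], 0.69)]
hub [([272.4, 248.6], 0.63)]
jar_big [([341.6, 114.7], 0.78), ([269.7, 250.7], 0.67), ([337.1, 166.9], 0.58), ([372.4, 185.8], 0.34)]
bottle_red [([250.8, 316.6], 0.74), ([371.8, 186.6], 0.71)]
media_yellow [([372.7, 137.6], 0.81)]
jar_blue [([396.0, 161.0], 0.66)]
wash_bottle [([250.7, 187.9], 0.76)]
beaker [([248.5, 314.8], 0.72), ([270.1, 248.7], 0.65)]
timer [([357.4, 223.4], 0.66)]
marker [([310.4, 290.1], 0.67)]
pad [([276.1, 233.5], 0.49)]
jaw [([279.0, 234.7], 0.63), ([248.7, 313.8], 0.31)]
top 44.08486273841147 322.05183270443274 199.949692900639 [ 2.16730371 -1.41843022  0.4398284 ] [-0.23604069  0.44010917  1.37820084] (array([-0.29668793, -0.39915696,  1.37894846]), array([ 0.52216956,  0.24050741, -0.81822682]))
bottle [([334.4, 194.8], 0.96), ([374.5, 204.1], 0.87), ([456.5, 265.8], 0.77)]
shaker [([261.0, 187.0], 0.8), ([373.0, 205.1], 0.25)]
cradle [([258.3, 185.9], 0.88)]
hub [([258.3, 183.0], 0.73)]
jar_big [([441.2, 180.7], 0.84)]
bottle_red [([361.5, 246.5], 0.72), ([257.2, 184.5], 0.57)]
media_yellow [([422.5, 219.9], 0.63)]
jar_blue [([403.0, 258.3], 0.97)]
wash_bottle [([311.7, 146.7], 0.71)]
beaker [([192.9, 197.6], 0.71)]
timer [([319.2, 255.5], 0.59)]
marker [([234.2, 241.7], 0.5)]
pad []
jaw [([269.7, 181.7], 0.63)]
```

Run:
```python
import cv2
for n in('side','top'):
    i=cv2.imread(f'pics/{n}0.png'); c=i[70:370,140:540] ; cv2.imwrite(f'pics/{n}0z.png',cv2.resize(c,None,fx=2,fy=2,interpolation=cv2.INTER_CUBIC))
```

```text
(no output)
```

View pics/side0z.png

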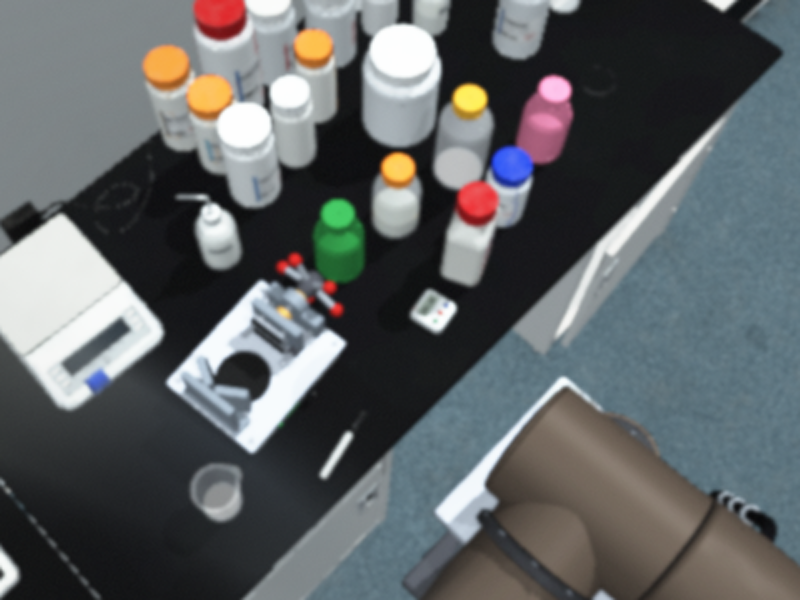

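View pics/top0z.png

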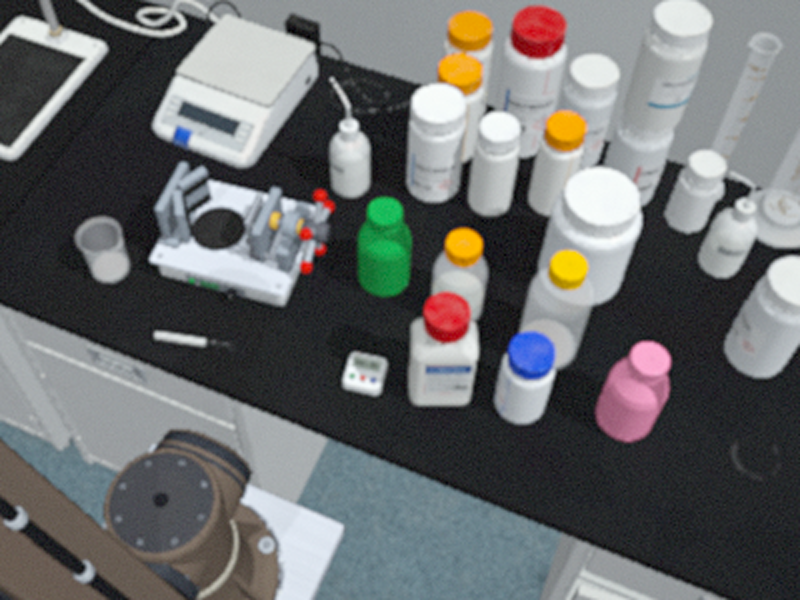

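Run:
```python
import cv2
for n,(x,y,w,h) in dict(side=(215,195,160,110),top=(200,130,160,110)).items():
    i=cv2.imread(f'pics/{n}0.png'); c=i[y:y+h,x:x+w] ; cv2.imwrite(f'pics/{n}0s.png',cv2.resize(c,None,fx=5,fy=5,interpolation=cv2.INTER_CUBIC))
for n,(x,y,w,h) in dict(side=(285,135,120,90),top=(300,160,120,90)).items():
    i=cv2.imread(f'pics/{n}0.png'); c=i[y:y+h,x:x+w] ; cv2.imwrite(f'pics/{n}0b.png',cv2.resize(c,None,fx=5,fy=5,interpolation=cv2.INTER_CUBIC))
```

```text
(no output)
```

View pics/side0s.png

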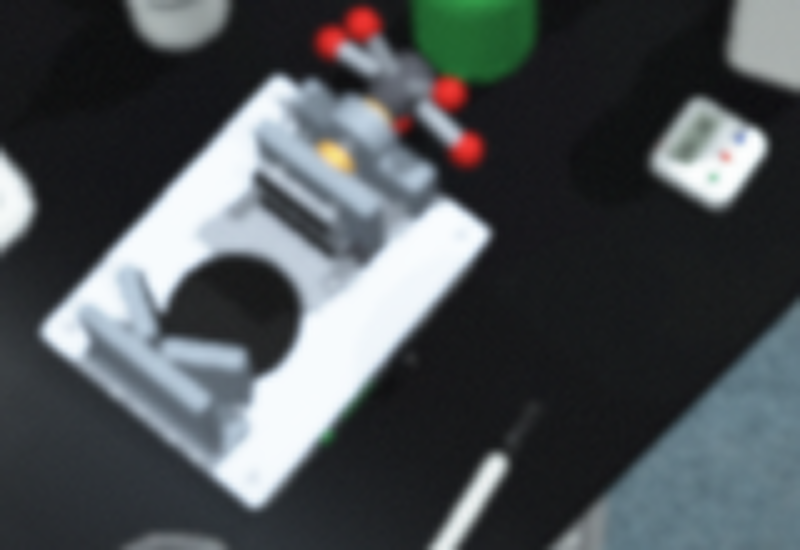

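View pics/top0s.png

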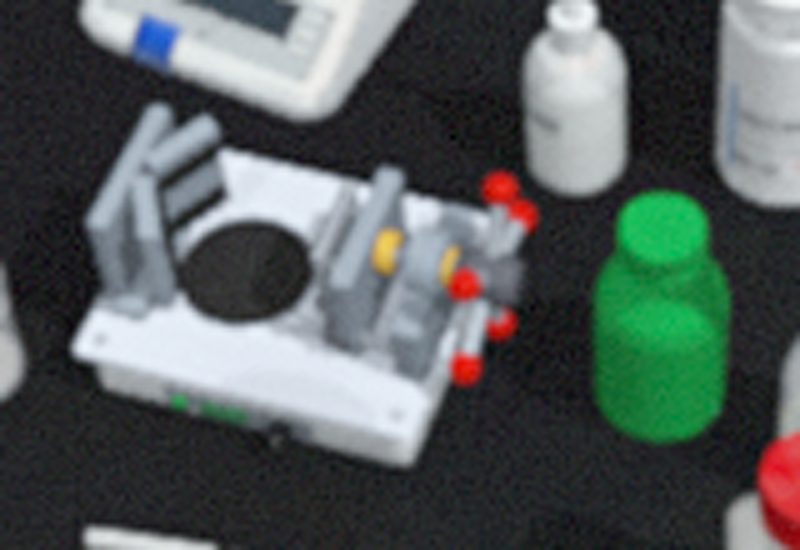

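View pics/side0b.png

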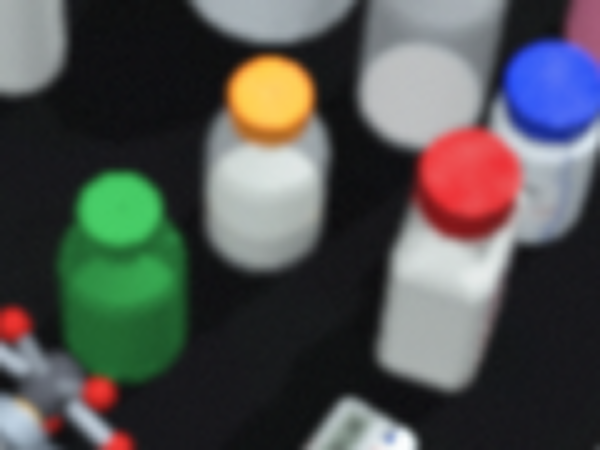

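View pics/top0b.png

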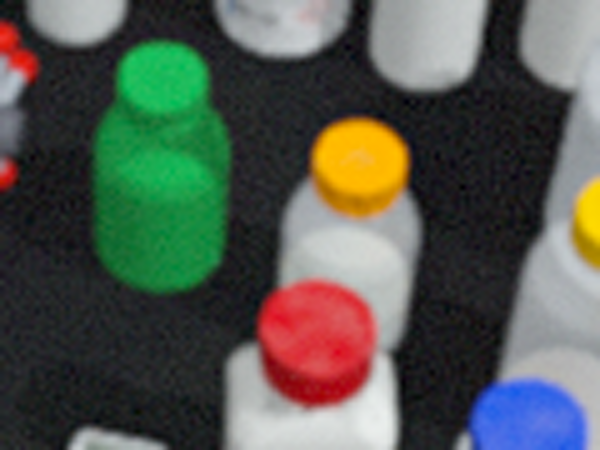

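Run:
```python
from h import *
from scipy.optimize import least_squares, linear_sum_assignment
S=grab_frame('side');T=grab_frame('top')
s0=np.array([215,195]);t0=np.array([200,130])
cs=np.array([[93,-118,60],[-93,-118,60],[-93,118,60],[93,118,60]])/1e3
ps=np.array([[283,75],[490,232],[258,508],[42,333]])/5+s0
pt=np.array([[75,347]])/5+t0
bs=np.array([[332,42],[362,24],[450,92],[467,149]])/5+s0
bt=np.array([[500,188],[523,215],[465,284],[500,325],[466,369]])/5+t0
def W(X,p): 
    r=R.from_euler('z',p[2]); return r.apply(X)+[p[0],p[1],0]
def balls(w):
    a=w+np.arange(5)*2*np.pi/5; return np.stack([.06*np.sin(a),-.13+0*a,.122+.06*np.cos(a)],1)
def res(p,full=False):
    e=[(proj(S,W(cs,p))-ps).ravel()]
    e.append((proj(T,W(cs[2:3],p))-pt).ravel())
    B=W(balls(p[3]),p)
    for P,o in((S,bs),(T,bt)):
        q=proj(P,B); D=np.linalg.norm(o[:,None]-q[None],axis=2); i,j=linear_sum_assignment(D); e.append((o[i]-q[j]).ravel())
    if full: return e
    return np.concatenate(e)
g=atz(S,ps.mean(0),.06); print(g)
best=None
for w in np.arange(0,1.26,.12):
  for yaw in (-.6,-.3,0,.3):
    r=least_squares(res,[g[0],g[1],yaw,w],loss='soft_l1')
    if best is None or r.cost<best.cost: best=r
print(best.x,best.cost); 
for e in res(best.x,True): print(e.round(1))
p=best.x
print('cradle',W(np.array([[0,.045,.06]]),p),'hub',W(np.array([[0,-.13,.122]]),p))
o=[(339,153),(372.2,191)]
print('cap',tri(S,o[0],T,o[1]), atz(S,o[0],.182),atz(T,o[1],.182))
print('jar/others')
s=lambda a:(np.array(a)/5+[285,135]); t=lambda a:np.array(a)/5+[300,160]
for k,a,b in [('green',(120,205),(164,77)),('red',(469,167),(317,325)),('blue',(553,80),(527,412))]: print(k,tri(S,s(a),T,t(b)))
z=lambda a:np.array(a)/2+[140,70]
for k,a,b in [('yellow',(469,98),(568,267)),('wash top',(210,212),(349,127)),('timer',(434,311),(365,373)),('jarbig',(403,50),(598,203)),('spout',(180,197),(333,82))]: print(k,tri(S,z(a),T,z(b)))
```

```text
[0.50750454 0.20186162 0.06      ]
[0.51542417 0.18921619 0.10315943 0.50285808] 16.902476134290627
[ 0.7 -3.1  1.5 -2.7  0.6 -3.4  1.  -3.7]
[2.1 0.7]
[ 0.3 -0.1  0.6 -0.3  1.2 -0.4  0.8 -0.2]
[ 0.5 -0.5  1.2 -0.6  1.  -0.2  1.2  0.6  1.4  0.5]
cradle [[0.51079022 0.23397696 0.06      ]] hub [[0.52881112 0.0599073  0.122     ]]
cap (array([ 0.55836621, -0.17746121,  0.18256518]), np.float64(0.0013422993721431777)) [ 0.55793343 -0.17732027  0.182     ] [ 0.55953421 -0.17754674  0.182     ]
jar/others
green (array([ 0.56704656, -0.04593011,  0.18176878]), np.float64(0.000461377182557181))
red (array([ 0.41094673, -0.20391619,  0.22503783]), np.float64(0.0012218363354992673))
blue (array([ 0.43484364, -0.32297856,  0.1703218 ]), np.float64(0.0036459980798675554))
yellow (array([ 0.54722255, -0.33585088,  0.22493546]), np.float64(0.0021822623662569136))
wash top (array([0.73289987, 0.09086799, 0.14640451]), np.float64(4.9033702690549604e-05))
timer (array([ 0.38148358, -0.09082513,  0.00853653]), np.float64(0.002584044294065509))
jarbig (array([ 0.70310725, -0.3429842 ,  0.19960848]), np.float64(0.011352562095431562))
spout (array([0.75010939, 0.12637526, 0.22089784]), np.float64(0.0016421504129189887))
```

```bash
cat > ov.py <<'E'
from h import *
import sys
def W(X,p): 
    r=R.from_euler('z',p[2]); return r.apply(np.array(X,float))+[p[0],p[1],0]
def overlay(S,T,p,w,name,jaw=None):
    k=5
    for P,n,(x,y,ww,h) in ((S,'s',(215,195,160,110)),(T,'t',(200,130,160,110))):
        im=cv2.resize(P['frame'][y:y+h,x:x+ww,::-1],None,fx=k,fy=k,interpolation=cv2.INTER_CUBIC)
        def L(X,c,closed=True):
            q=((proj(P,W(np.array(X)/1e3,p))-[x,y]+.5)*k-.5).round().astype(int); cv2.polylines(im,[q.reshape(-1,1,2)],closed,c,1)
        L([[93,-118,60],[-93,-118,60],[-93,118,60],[93,118,60]],(0,255,0))
        L([[-55,45+49-32,148],[0,94,148],[55,45+49-32,148]],(0,0,255),False)
        L([[-20,-101,145],[-20,-79,145],[20,-79,145],[20,-101,145]],(255,0,0))
        t=np.linspace(0,6.28,40); L(np.stack([42.5*np.cos(t),45+42.5*np.sin(t),60+0*t],1),(255,0,255))
        for a in w+np.arange(5)*2*np.pi/5: L([[0,-130,122],[60*np.sin(a),-130,122+60*np.cos(a)]],(255,255,0))
        j=-21.5+ (w*3.82)
        L([[-49,j,144],[49,j,144],[49,j,60],[-49,j,60]],(0,255,255))
        cv2.imwrite(f'pics/{name}{n}.png',im)
if __name__=='__main__':
    overlay(grab_frame('side'),grab_frame('top'),[.5154,.1892,.1032],.503,'ov')
E
python3 ov.py
```

```text
(no output)
```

View pics/ovs.png

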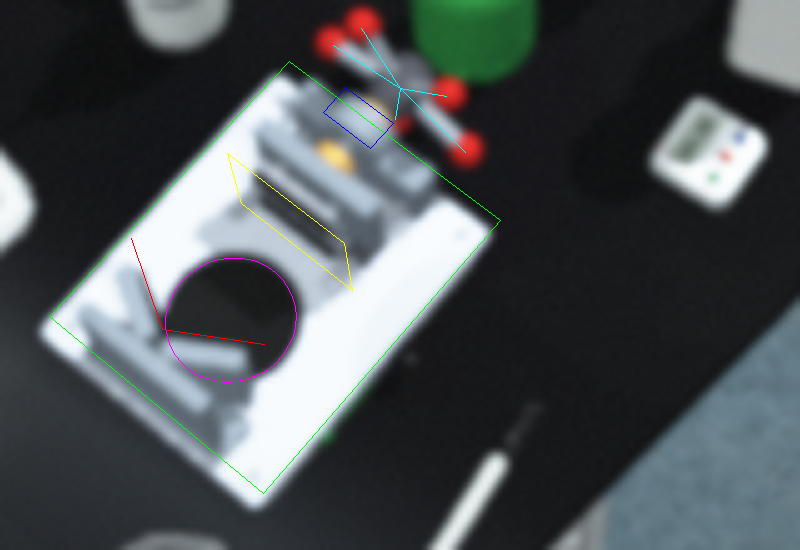

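View pics/ovt.png

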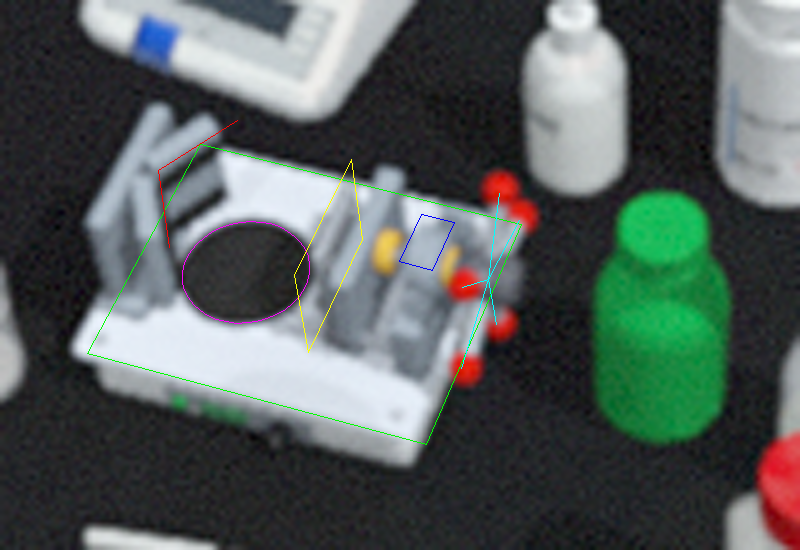

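Run:
```python
from h import *
from ov import W
from scipy.optimize import least_squares
S=grab_frame('side');T=grab_frame('top')
s=lambda a:(np.array(a)+.5)/5-.5+[215,195]; t=lambda a:(np.array(a)+.5)/5-.5+[200,130]
# balls pairs
for a,b in [((332,42),(500,188)),((362,24),(523,215)),((332,42),(523,215)),((362,24),(500,188)),((450,92),(465,284)),((467,149),(466,369)),((450,92),(500,325)),((400,125),(465,284)),((400,125),(500,325))]:
    print(a,b,tri(S,s(a),T,t(b)))
print('corners');
for a in [[283,75],[490,232],[258,508],[42,333]]: print(atz(S,s(a),.06))
print(atz(T,t((75,347)),.06), tri(S,s((258,508)),T,t((75,347))))
print('V apex',tri(S,s((158,338)),T,t((148,165))),'end',tri(S,s((125,268)),T,t((218,120))))
print('disc',atz(S,s((233,318)),.06),atz(T,t((247,270)),.06))
```

```text
(332, 42) (500, 188) (array([0.57623853, 0.07440639, 0.14918704]), np.float64(0.005336060323930989))
(362, 24) (523, 215) (array([0.56969595, 0.05246405, 0.14481604]), np.float64(0.0025538389170667746))
(332, 42) (523, 215) (array([0.58952173, 0.06476458, 0.1126189 ]), np.float64(0.0023122062847800943))
(362, 24) (500, 188) (array([0.55722426, 0.06216673, 0.17970152]), np.float64(0.000512729885899082))
(450, 92) (465, 284) (array([0.48697939, 0.05328315, 0.17070077]), np.float64(0.0009569425836656366))
(467, 149) (466, 369) (array([0.47560954, 0.05160496, 0.09593166]), np.float64(0.0005341615651509025))
(450, 92) (500, 325) (array([0.50322605, 0.03833108, 0.11812917]), np.float64(0.0033418755854054344))
(400, 125) (465, 284) (array([0.5163066 , 0.07422569, 0.11763244]), np.float64(0.010311185740980612))
(400, 125) (500, 325) (array([0.53444589, 0.05941407, 0.06060065]), np.float64(0.006178977824601871))
corners
[0.61516545 0.09105769 0.06      ]
[0.43379159 0.07252747 0.06      ]
[0.40584313 0.3057723  0.06      ]
[0.59042018 0.3267669  0.06      ]
[0.41144402 0.30680816 0.06      ] (array([0.40705481, 0.30530099, 0.06371822]), np.float64(0.0046002720345034815))
V apex (array([0.50260578, 0.28813855, 0.15296025]), np.float64(0.0024787283656049607)) end (array([0.55678334, 0.27017462, 0.14456628]), np.float64(0.0073400799798034695))
disc [0.50999954 0.23246229 0.06      ] [0.51188191 0.23361973 0.06      ]
```

```bash
cat > ov2.py <<'E'
from h import *
from ov import W
def pic(S,T,p,ws,name,crops=((240,200,90,60),(245,155,70,50)),k=8):
    for P,n,(x,y,ww,h) in ((S,'s',crops[0]),(T,'t',crops[1])):
        im=cv2.resize(P['frame'][y:y+h,x:x+ww,::-1],None,fx=k,fy=k,interpolation=cv2.INTER_CUBIC); im=np.hstack([im]*1)
        def L(X,c,closed=True):
            q=((proj(P,W(np.array(X)/1e3,p))-[x,y]+.5)*k-.5).round().astype(int); cv2.polylines(im,[q.reshape(-1,1,2)],closed,c,1)
        for w,c in ws:
            j=-21.5+3.82*w; L([[-31,j,139],[31,j,139],[31,j,79],[-31,j,79]],c)
        cv2.imwrite(f'pics/{name}{n}.png',im)
if __name__=='__main__':
    pic(grab_frame('side'),grab_frame('top'),[.5148,.188,.108],[(.5,(0,255,255)),(1.76,(0,255,0))],'pad')
E
python3 ov2.py
```

```text
(no output)
```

View pics/pads.png

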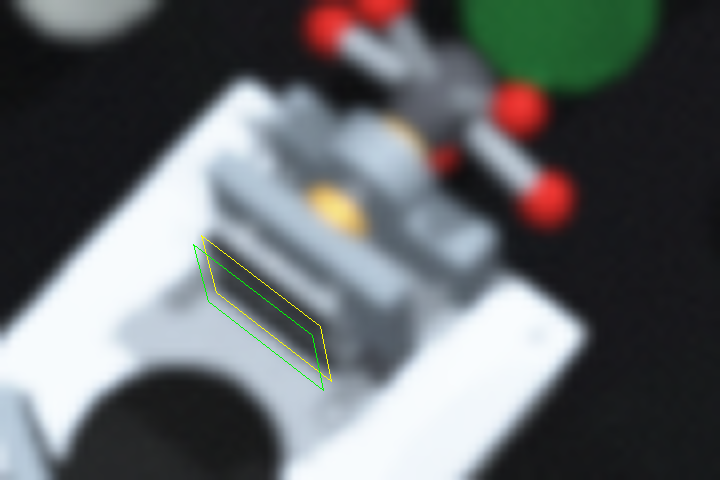

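View pics/padt.png

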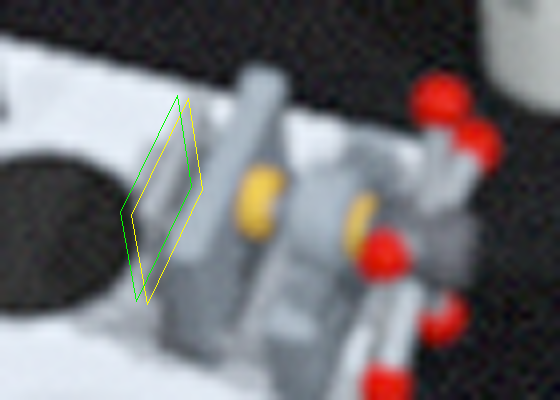

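```bash
cat > plan.py <<'E'
from h import *
def Rt(phi):
    a=np.radians(phi); y=np.array([np.cos(a),np.sin(a),0]); z=np.array([0,0,-1.]); return np.stack([np.cross(y,z),y,z],1)
def cur():
    s=get_state(); return s,np.array(s['eef_pos']),R.from_euler('xyz',s['ee_rot']).as_matrix()
def plan(wps,vmax=60,rmax=.18):
    """wps: list of (xyz,phi)"""
    s,p,Rm=cur(); out=[]
    print('t',round(s['t'],3),'p',p.round(4),'phi',round(np.degrees(np.arctan2(Rm[1,1],Rm[0,1])),1),'F',np.round(s['force'],1),'w',round(s['width'],4),'q',np.round(s['q'],2))
    for X,phi in wps:
        X=np.array(X,float); R2=Rt(phi)
        rv=R.from_matrix(Rm.T@R2).as_rotvec()
        n=int(np.ceil(max(np.linalg.norm(X-p)*1e3/vmax,np.linalg.norm(rv)/rmax,1)))
        for i in range(n):
            loc=Rm.T@(X-p)/(n-i)*1e3; r=R.from_matrix(Rm.T@R2).as_rotvec()/(n-i)
            loc=loc.round(0 if abs(loc).max()>15 else 1); r=r.round(3); out.append(np.r_[loc,r])
            p=p+Rm@loc/1e3; Rm=Rm@R.from_rotvec(r).as_matrix()
        out.append(None)
    k=[]
    for o in out:
        if o is None: print('; '.join(k)); k=[]
        else:
            k.append(' '.join('%g'%v for v in (o+0)))
            if len(k)==8: print('; '.join(k)); k=[]
E
python3 - <<'E'
from plan import *
plan([((.40,.25,.31),180+70),((.5585,-.1775,.30),130),((.5585,-.1775,.174),130)])
E
```

```text
t 1.9 p [0.1649 0.6545 0.2516] phi -104.1 F [ 0.7  0.  -0.1] w 0.0874 q [ 1.61  0.36  0.01 -0.   -1.22 -0.29]
41 42 -7 0 0 0.013; 41 41 -7 0 0 0.013; 42 41 -7 0 0 0.013; 42 40 -7 0 0 0.013; 43 40 -8 0 0 0.013; 44 39 -7 0 0 0.012; 44 39 -8 0 0 0.013; 44 38 -7 0 0 0.012

25 29 1 0 0 0.175; 29 24 1 0 0 0.175; 33 19 1 0 0 0.174; 36 13 1 0 0 0.175; 37 6 1 0 0 0.174; 38 0 1 0 0 0.175; 37 -7 1 0 0 0.174; 36 -13 1 0 0 0.175
33 -19 0 0 0 0.174; 29 -25 1 0 0 0.175; 24 -29 0 0 0 0.174; 18 -34 1 0 0 0.175
0 0 42 0 0 0; 0 0 42 0 0 0; 0 0 42 0 0 0
```

Emit:
step_arm(commands="41 42 -7 0 0 0.013; 41 41 -7 0 0 0.013; 42 41 -7 0 0 0.013; 42 40 -7 0 0 0.013; 43 40 -8 0 0 0.013; 44 39 -7 0 0 0.012; 44 39 -8 0 0 0.013; 44 38 -7 0 0 0.012", jaw=87.6)

```text
t: 2.9
eef_pos: [0.4, 0.248, 0.3103]
ee_rot: [-3.14, -0.0, -0.349]
force: [0.7, 1.3, 0.3]
width: 0.0876
```

Emit:
step_arm(commands="25 29 1 0 0 0.175; 29 24 1 0 0 0.175; 33 19 1 0 0 0.174; 36 13 1 0 0 0.175; 37 6 1 0 0 0.174; 38 0 1 0 0 0.175; 37 -7 1 0 0 0.174; 36 -13 1 0 0 0.175")

```text
t: 3.9
eef_pos: [0.5053, -0.0363, 0.3018]
ee_rot: [-3.141, 0.0, -1.752]
force: [0.7, 0.3, -0.4]
width: 0.0877
```

Emit:
step_arm(commands="33 -19 0 0 0 0.174; 29 -25 1 0 0 0.175; 24 -29 0 0 0 0.174; 18 -34 1 0 0 0.175")

```text
t: 4.4
eef_pos: [0.5594, -0.1789, 0.2998]
ee_rot: [-3.141, 0.0, -2.45]
force: [0.7, 0.7, 0.3]
width: 0.0877
```

Run:
```python
from plan import *
S=grab_frame('side');T=grab_frame('top')
for P,n in((S,'s'),(T,'t')):
    i=P['frame'][80:280,250:450,::-1]; cv2.imwrite(f'pics/ab{n}.png',cv2.resize(i,None,fx=3,fy=3))
plan([((.5585,-.1775,.30),130),((.5585,-.1775,.174),130)])
```

```text
t 4.5 p [ 0.5597 -0.1803  0.2987] phi 129.6 F [-0.3  0.7  0.2] w 0.0874 q [ 0.02  0.19 -0.11  0.   -1.27 -0.9 ]
-0.8 2.9 -1.3 0 -0.001 -0.007
0 0 42 0 0 0; 0 0 42 0 0 0; 0 0 42 0 0 0
```

View pics/abs.png

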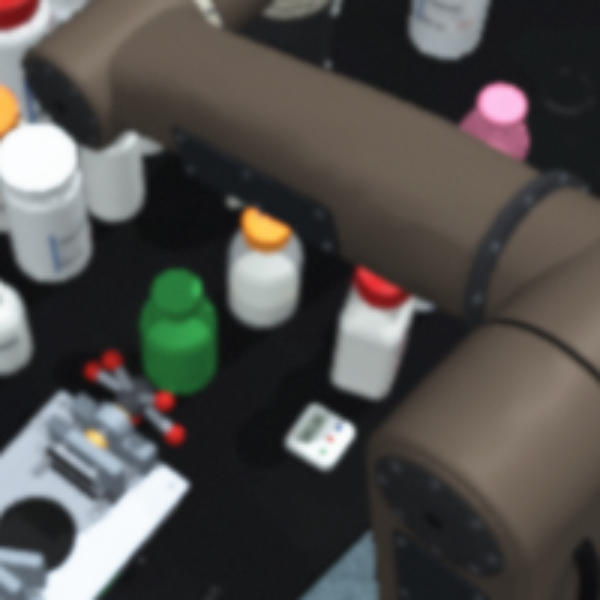

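View pics/abt.png

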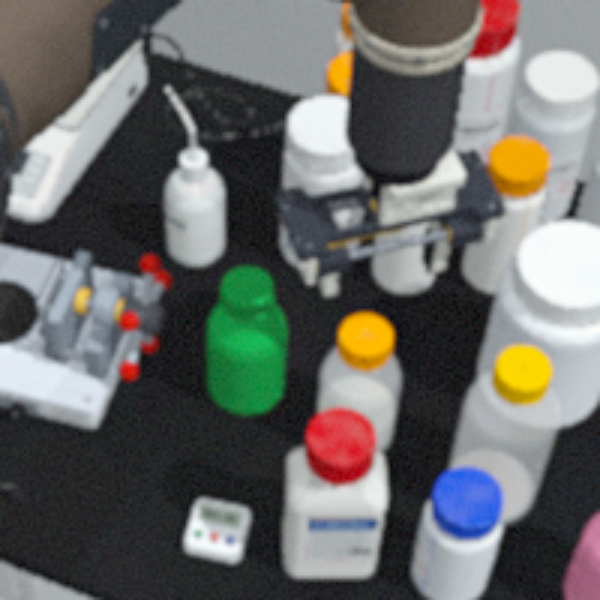

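Emit:
step_arm(commands="-0.8 2.9 20 0 0 -0.007; 0 0 35 0 0 0; 0 0 40 0 0 0; 0 0 20 0 0 0; 0 0 9 0 0 0; 0 0 0 0 0 0")

```text
t: 5.25
eef_pos: [0.5578, -0.1746, 0.1756]
ee_rot: [3.141, -0.0, -2.436]
force: [0.0, 0.4, -0.1]
width: 0.0877
```

Run:
```python
from plan import *
T=grab_frame('top');S=grab_frame('side')
for P,n in((S,'s'),(T,'t')):
    i=P['frame'][130:280,300:450,::-1]; cv2.imwrite(f'pics/ac{n}.png',cv2.resize(i,None,fx=4,fy=4))
plan([((.5585,-.1775,.174),130)])
```

```text
t 5.35 p [ 0.5584 -0.1748  0.1767] phi 130.4 F [-0.4  0.5  0.1] w 0.0875 q [ 0.03  0.27 -0.3   0.   -1.   -0.9 ]
1.7 -2.1 2.7 -0.001 0.001 0.007
```

View pics/act.png

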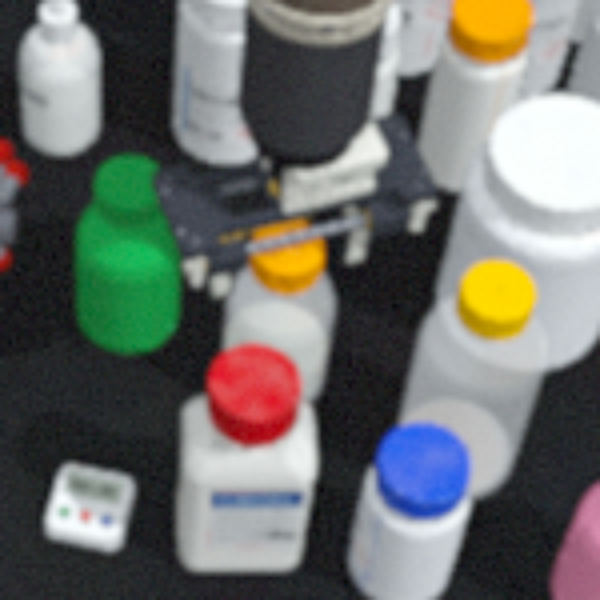

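View pics/acs.png

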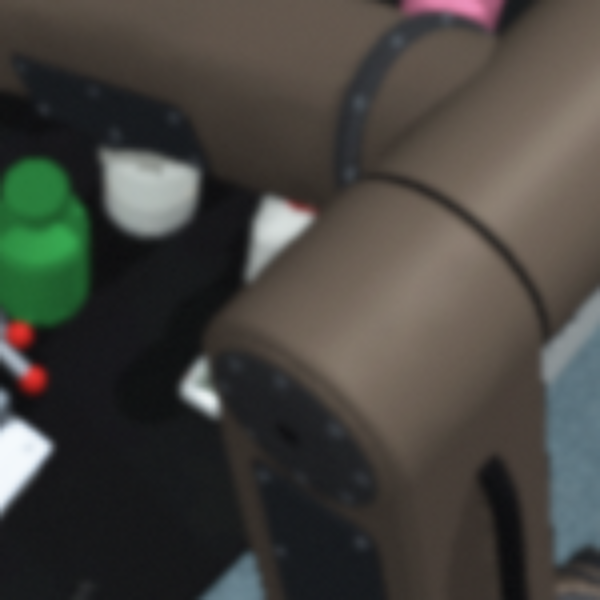

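Emit:
step_arm(commands="1 -1.5 2.5 0 0 0; 0 0 0 0 0 0; 0 0 0 0 0 0; 0 0 0 0 0 0; 0 0 0 0 0 0; 0 0 0 0 0 0; 0 0 0 0 0 0; 0 0 0 0 0 0", jaw=50, grip_force=45)

```text
t: 6.35
eef_pos: [0.5579, -0.1766, 0.1732]
ee_rot: [3.142, -0.0, -2.437]
force: [-1.7, 2.4, 3.4]
width: 0.0543
```

Emit:
step_arm(commands="0 0 -15 0 0 0; 0 0 -30 0 0 0; 0 0 -40 0 0 0; 0 0 -40 0 0 0; 0 0 -40 0 0 0; 0 0 -35 0 0 0; 0 0 -15 0 0 0; 0 0 0 0 0 0")

```text
t: 7.35
eef_pos: [0.5581, -0.1766, 0.3883]
ee_rot: [-3.141, 0.001, -2.437]
force: [-0.4, 0.5, -5.8]
width: 0.0545
```

Run:
```python
from plan import *
plan([((.511,.228,.386),96.2),((.511,.228,.25),96.2)],vmax=45)
```

```text
t 7.35 p [ 0.5581 -0.1766  0.3883] phi 130.4 F [-0.4  0.5 -5.8] w 0.0545 q [ 0.03  0.15  0.04 -0.   -1.46 -0.89]
-23 34 0 0 0 0.06; -21 35 0 0 0 0.06; -18 36 0 0 0 0.06; -16 37 0 0 0 0.059; -14 38 0 0 0 0.06; -12 39 0 0 0 0.059; -9 40 1 0 0 0.06; -7 40 0 0 0 0.059
-4 41 1 0 0 0.06; -2 41 0 0 0.001 0.059
0 0 34 0 0 0; 0 0 34 0 0 0; 0 0 34 0 0 0; 0 0 34 0 0 0
```

Emit:
step_arm(commands="-23 34 0 0 0 0.06; -21 35 0 0 0 0.06; -18 36 0 0 0 0.06; -16 37 0 0 0 0.059; -14 38 0 0 0 0.06; -12 39 0 0 0 0.059; -9 40 1 0 0 0.06; -7 40 0 0 0 0.059")

```text
t: 8.35
eef_pos: [0.52, 0.1477, 0.3848]
ee_rot: [-3.141, -0.003, -2.916]
force: [0.8, 0.1, -4.8]
width: 0.0542
```

Emit:
step_arm(commands="-4 41 1 0 0 0.06; -2 41 0 0 0.001 0.059; 0 0 0 0 0 0; 0 0 30 0 0 0; 0 0 35 0 0 0; 0 0 0 0 0 0; 0 0 0 0 0 0")

```text
t: 9.22
eef_pos: [0.5112, 0.2279, 0.3219]
ee_rot: [-3.141, -0.0, -3.033]
force: [-0.7, 0.9, -4.0]
width: 0.0544
```

Run:
```python
from plan import *
T=grab_frame('top');S=grab_frame('side')
for P,n,(x,y) in((S,'s',(200,150)),(T,'t',(190,80))):
    i=P['frame'][y:y+150,x:x+150,::-1]; cv2.imwrite(f'pics/ad{n}.png',cv2.resize(i,None,fx=4,fy=4))
plan([((.511,.228,.234),96.2)])
```

```text
t 9.325 p [0.5114 0.2283 0.3226] phi 96.2 F [-0.5 -0.1 -5.5] w 0.0543 q [ 0.77  0.13 -0.13 -0.   -1.31 -2.23]
0 0 44 0 0.001 0; 0 0 45 0.001 0 0
```

View pics/adt.png

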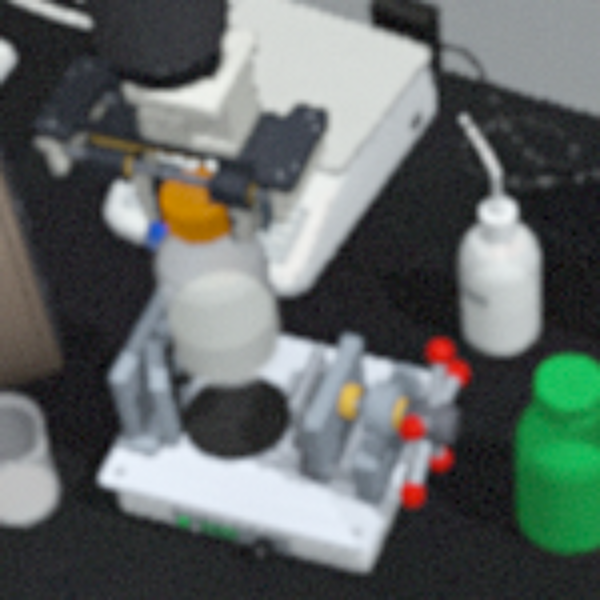

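View pics/ads.png

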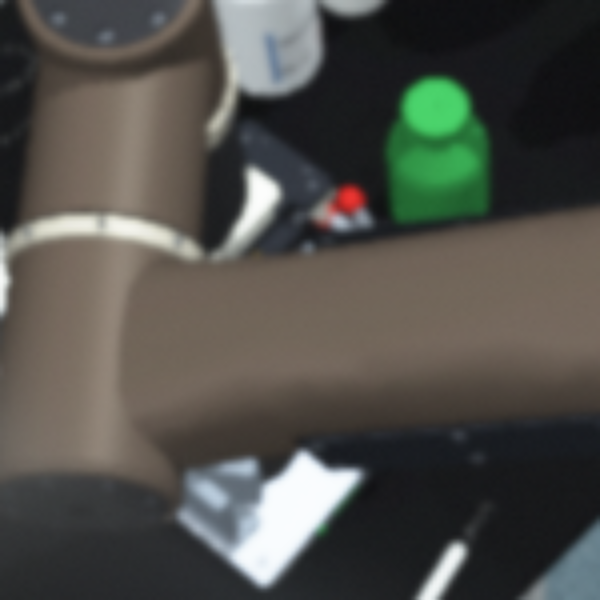

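Emit:
step_arm(commands="0 0 30 0 0 0; 0 0 25 0 0 0; 0 0 15 0 0 0; 0 0 5 0 0 0; 0 0 0 0 0 0")

```text
t: 9.95
eef_pos: [0.511, 0.2283, 0.2467]
ee_rot: [3.141, -0.0, -3.033]
force: [0.7, 0.1, -4.4]
width: 0.0546
```

```bash
cat > look.py <<'E'
from plan import *
import sys
def look(name,crop=(190,80,150,150),k=4,cam='top'):
    P=grab_frame(cam); x,y,w,h=crop
    cv2.imwrite(f'pics/{name}.png',cv2.resize(P['frame'][y:y+h,x:x+w,::-1],None,fx=k,fy=k,interpolation=cv2.INTER_CUBIC)); return P
E
python3 - <<'E'
from look import *
look('ae'); plan([((.511,.228,.233),96.2)])
E
```

```text
t 10.0 p [0.5112 0.2284 0.247 ] phi 96.2 F [-0.7 -0.9 -4.8] w 0.0541 q [ 0.77  0.17 -0.25 -0.   -1.14 -2.23]
0.2 -0.4 14 0 0 0.001
```

View pics/ae.png

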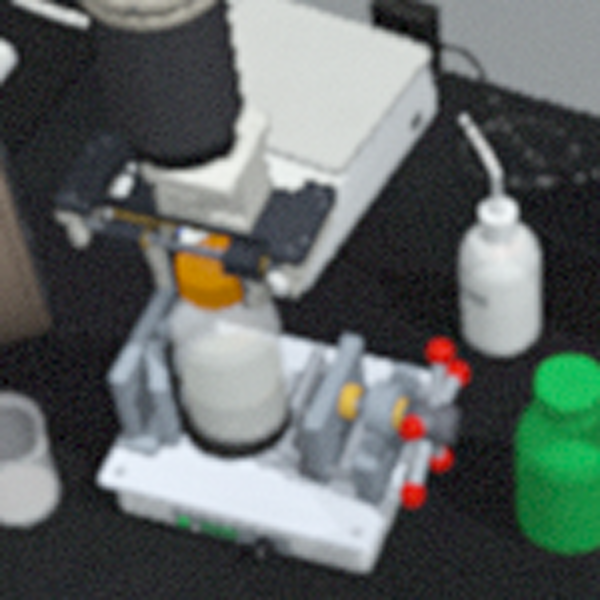

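Emit:
step_arm(commands="0 0 8 0 0 0; 0 0 4 0 0 0; 0 0 1.5 0 0 0; 0 0 0 0 0 0")

```text
t: 10.5
eef_pos: [0.5107, 0.2281, 0.2327]
ee_rot: [-3.141, -0.001, -3.033]
force: [-1.0, -1.5, -3.6]
width: 0.0543
```

Emit:
step_arm(commands="0 0 1 0 0 0; 0 0 1 0 0 0; 0 0 0 0 0 0")

```text
t: 10.88
eef_pos: [0.5108, 0.2282, 0.2311]
ee_rot: [3.141, -0.0, -3.033]
force: [-1.6, -0.0, 2.0]
width: 0.0543
```

Emit:
step_arm(commands="0 0 0 0 0 0; 0 0 0 0 0 0; 0 0 0 0 0 0; 0 0 0 0 0 0; 0 0 -40 0 0 0; 0 0 -50 0 0 0; 0 0 -30 0 0 0; 0 0 0 0 0 0", jaw=87.6)

```text
t: 11.88
eef_pos: [0.5117, 0.2287, 0.3534]
ee_rot: [3.139, 0.003, -3.033]
force: [-0.3, 0.2, -1.4]
width: 0.0875
```

Run:
```python
from look import *
T=look('af'); S=look('afs',(200,150,150,150),4,'side')
plan([((.511,.228,.352),96.2)])
```

```text
t 11.975 p [0.5105 0.2281 0.3503] phi 96.2 F [-0.6 -0.3 -1.3] w 0.0874 q [ 0.77  0.12 -0.08 -0.   -1.37 -2.23]
-0.4 -0.2 -1.7 0 -0.001 0.001
```

View pics/af.png

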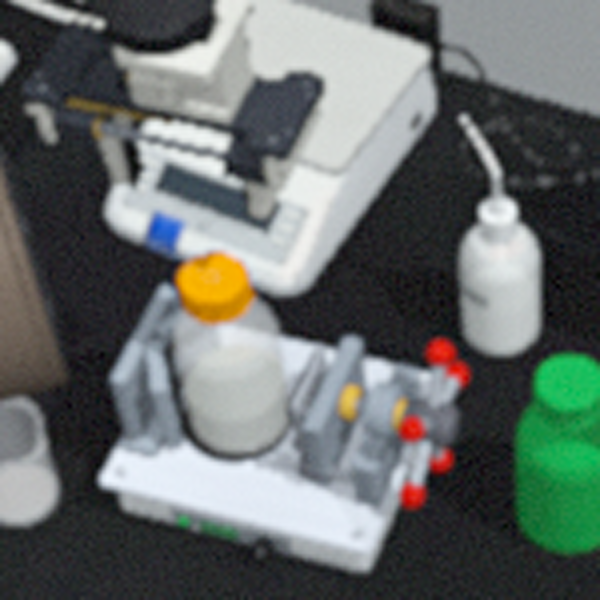

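Run:
```python
from look import *
yaw=.108; e=np.array([np.cos(yaw),np.sin(yaw),0]); hub=np.array([.5286,.0592,0])
plan([(hub+e*-.071+[0,0,.33],96.2),(hub+e*-.071+[0,0,.187],96.2)])
```

```text
t 11.975 p [0.5105 0.2281 0.3503] phi 96.2 F [-0.6 -0.3 -1.3] w 0.0874 q [ 0.77  0.12 -0.08 -0.   -1.37 -2.23]
18 -42 5 0 0 0; 18 -43 5 0 0 0; 18 -42 5 0 -0.001 0; 17 -43 5 0 0 0.001
0 0 48 0 0 0; 0 0 48 0 0 0; 0 0 47 0 0 0
```

Emit:
step_arm(commands="18 -42 5 0 0 0; 18 -43 5 0 0 0; 18 -42 5 0 0 0; 17 -43 5 0 0 0; 0 0 40 0 0 0; 0 0 40 0 0 0; 0 0 20 0 0 0; 0 0 0 0 0 0", jaw=0, grip_force=20)

```text
t: 12.98
eef_pos: [0.4571, 0.0507, 0.2284]
ee_rot: [-3.14, -0.006, -3.033]
force: [-0.3, -0.4, 0.8]
width: 0.0132
```

```bash
cat >> look.py <<'E'
yaw=.108; e=np.array([np.cos(yaw),np.sin(yaw),0]); n_=np.array([-np.sin(yaw),np.cos(yaw),0]); hub=np.array([.5286,.0592,0])
def loc():
    s,p,Rm=cur(); d=p-hub; print('t',round(s['t'],2),'local x %.1f y %.1f z %.1f'%(d@e*1e3,d@n_*1e3,p[2]*1e3),'phi',round(np.degrees(np.arctan2(Rm[1,1],Rm[0,1])),1),'F',np.round(s['force'],1),'wd',round(s['width'],4))
E
python3 - <<'E'
from look import *
loc(); look('ag'); look('ags',(230,150,120,110),5,'side')
E
```

```text
t 12.97 local x -72.0 y -0.7 z 228.4 phi 96.2 F [-0.3 -0.4  0.8] wd 0.0132
```

View pics/ag.png

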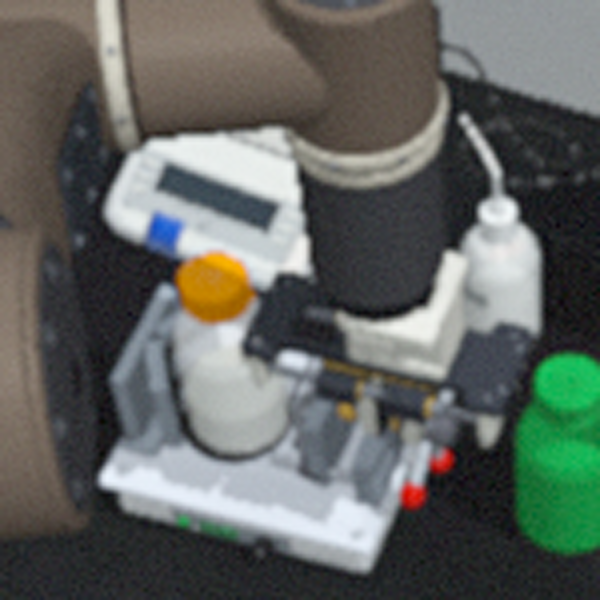

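View pics/ags.png

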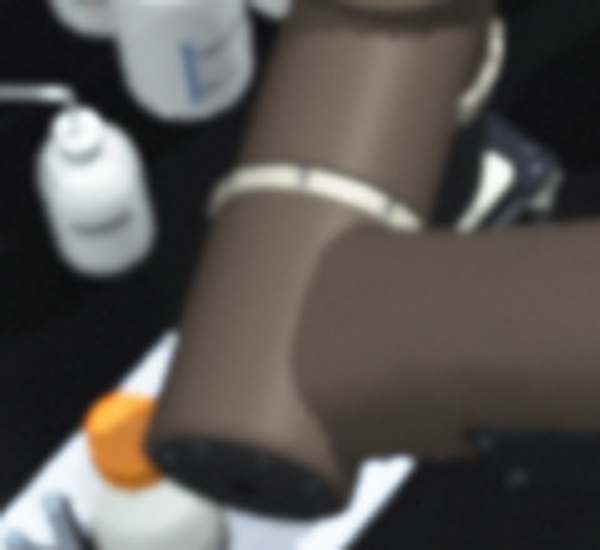

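Emit:
step_arm(commands="-1 0.7 25 0 0.006 0; 0 0 16 0 0 0; 0 0 0 0 0 0")

```text
t: 13.45
eef_pos: [0.4592, 0.0522, 0.1896]
ee_rot: [-3.141, -0.008, -3.033]
force: [0.0, -0.5, 0.4]
width: 0.0007
```

Run:
```python
from look import *
loc(); look('ah',(240,130,90,90),6)
```

```text
t 13.45 local x -69.8 y 0.5 z 189.6 phi 96.2 F [ 0.  -0.5  0.4] wd 0.0007
```

View pics/ah.png

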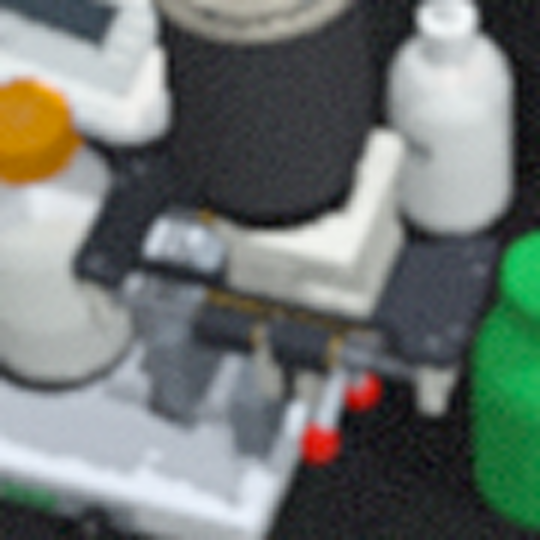

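Run:
```python
from look import *
T=grab_frame('top')
f=lambda X:((proj(T,X)-[240,130]+.5)*6).round()
for dy in(-.021,0,.021): print('tip',dy,f(hub+e*-.07+n_*(dy+.0005)+[0,0,.1646]))
for w in (28,-43,-115,101): 
    a=np.radians(w); print(w,f(hub+e*.06*np.sin(a)+[0,0,.12+.06*np.cos(a)]))
```

```text
tip -0.021 [[336. 401.]]
tip 0 [[297. 391.]]
tip 0.021 [[258. 381.]]
28 [[360. 236.]]
-43 [[317. 348.]]
-115 [[316. 446.]]
101 [[384. 268.]]
```

Emit:
step_arm(commands="-12 0 3 0 0.006 0; -12 0 -7 0 0 0; -12 0 -4 0 0 0; -12 0 -2 0 0 0; -12 0 1 0 0 0; -12 0 3 0 0 0; -11 0 5 0 0 0; -10 0 5 0 0 0")

```text
t: 14.55
eef_pos: [0.552, 0.0623, 0.1838]
ee_rot: [-3.141, -0.014, -3.033]
force: [-5.1, -0.8, 2.4]
width: 0.0006
```

Run:
```python
from look import *
loc(); look('ai',(240,130,90,90),6)
```

```text
t 14.55 local x 23.6 y 0.5 z 183.8 phi 96.2 F [-5.1 -0.8  2.4] wd 0.0006
```

View pics/ai.png

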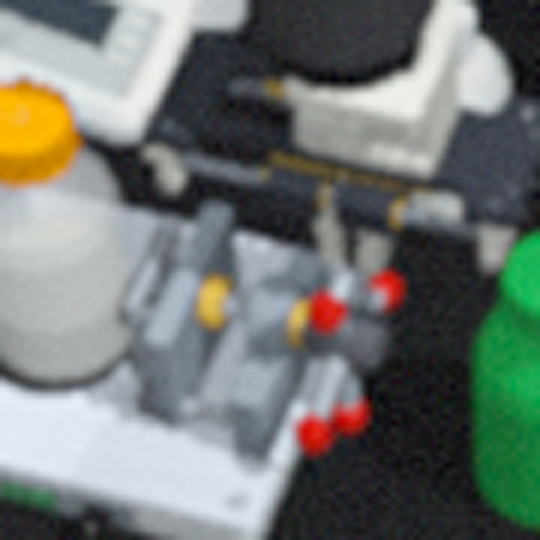

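```bash
cat >> look.py <<'E'
from scipy.optimize import linear_sum_assignment
def balls(P,dz=-.002):
    im=P['frame'].astype(int); r,g,b=im[...,0],im[...,1],im[...,2]
    m=((r>120)&(g<.45*r)&(b<.45*r)).astype(np.uint8)
    h3=hub+[0,0,.12]; c=proj(P,h3)[0]; 
    k=cv2.connectedComponentsWithStats(m)
    o=[(k[3][i],k[2][i,4]) for i in range(1,k[0]) if np.linalg.norm(k[3][i]-c)<30 and k[2][i,4]>=5]
    return [x for x,_ in o],[int(a) for _,a in o]
def wheel(Ps):
    best=[]
    for wd in np.arange(0,72,.5):
        cost=0;n=0
        for P in Ps:
            o,_=balls(P)
            a=np.radians(wd+72*np.arange(5)); X=hub+np.outer(.06*np.sin(a),e)+np.outer(.12+.06*np.cos(a),[0,0,1])
            q=proj(P,X)
            if len(o)==0: continue
            D=np.linalg.norm(np.array(o)[:,None]-q[None],axis=2); i,j=linear_sum_assignment(np.minimum(D,3)); cost+=np.minimum(D,3)[i,j].sum(); n+=len(i)
        best.append((cost/max(n,1),wd,n))
    print('wheel spoke deg',sorted(best)[:3]);
E
python3 - <<'E'
from look import *
T=grab_frame('top');S=grab_frame('side'); print(balls(T),balls(S)); wheel([T]); wheel([S]);wheel([T,S])
E
```

```text
([array([304.44444444, 177.61111111]), array([293.96428571, 181.35714286]), array([294.59574468, 200.9787234 ])], [18, 28, 47]) ([], [])
wheel spoke deg [(np.float64(1.671439478610357), np.float64(47.5), 3), (np.float64(1.697526954108019), np.float64(47.0), 3), (np.float64(1.6993128286973738), np.float64(48.0), 3)]
wheel spoke deg [(0.0, np.float64(0.0), 0), (0.0, np.float64(0.5), 0), (0.0, np.float64(1.0), 0)]
wheel spoke deg [(np.float64(1.671439478610357), np.float64(47.5), 3), (np.float64(1.697526954108019), np.float64(47.0), 3), (np.float64(1.6993128286973738), np.float64(48.0), 3)]
```

Emit:
step_arm(commands="3 0 -30 0 0.01 0; 20 0 -18 0 0 0; 45 0 0 0 0 0; 16 0 20 0 0 0; 0 0 22 0 0 0; 0 0 0 0 0 0")

```text
t: 15.45
eef_pos: [0.4677, 0.0532, 0.1919]
ee_rot: [-3.141, -0.023, -3.032]
force: [0.3, 0.5, 0.5]
width: 0.0006
```

Run:
```python
from look import *
loc()
```

```text
t 15.45 local x -61.2 y 0.6 z 191.9 phi 96.3 F [0.3 0.5 0.5] wd 0.0006
```

Emit:
step_arm(commands="-11 0 1 0 -0.023 0; -10 0 -4.5 0 0 0; -11 0 -3 0 0 0; -11 0 -1 0 0 0; -11 0 1.5 0 0 0; -10 0 3 0 0 0; -10 0 5.5 0 0 0; -9 0 6 0 0 0")

```text
t: 16.45
eef_pos: [0.5511, 0.0622, 0.1832]
ee_rot: [-3.141, -0.0, -3.033]
force: [-4.9, 0.0, 4.1]
width: 0.0006
```

Emit:
step_arm(commands="3 0 -30 0 0 0; 20 0 -18 0 0 0; 45 0 0 0 0 0; 16 0 20 0 0 0; 0 0 22 0 0 0; 0 0 0 0 0 0")

```text
t: 17.2
eef_pos: [0.4671, 0.0531, 0.1887]
ee_rot: [-3.141, -0.001, -3.033]
force: [0.2, 0.2, 0.1]
width: 0.0002
```

Run:
```python
from look import *
loc(); look('aj',(240,130,90,90),6)
```

```text
t 17.2 local x -61.8 y 0.6 z 188.7 phi 96.2 F [0.2 0.2 0.1] wd 0.0002
```

View pics/aj.png

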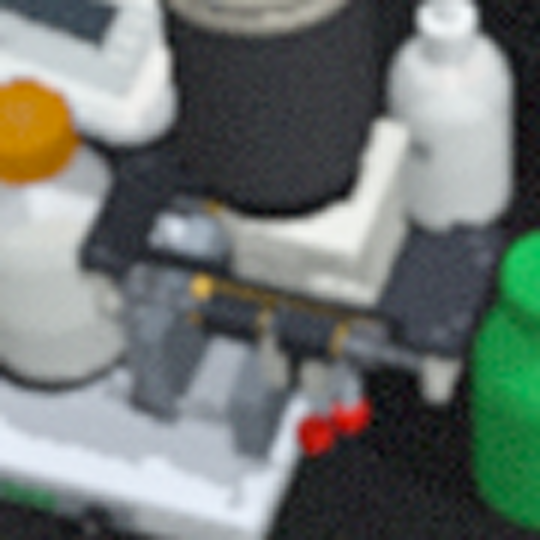

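Emit:
step_arm(commands="-11 0 -1 0 0 0; -10 0 -4.5 0 0 0; -11 0 -3 0 0 0; -11 0 -1 0 0 0; -11 0 1.5 0 0 0; -10 0 3 0 0 0; -10 0 5.5 0 0 0; -9 0 6 0 0 0")

```text
t: 18.25
eef_pos: [0.5502, 0.0621, 0.1828]
ee_rot: [-3.141, -0.0, -3.033]
force: [-5.2, -0.4, 5.0]
width: 0.0005
```

Emit:
step_arm(commands="3 0 -30 0 0 0; 20 0 -18 0 0 0; 45 0 0 0 0 0; 16 0 20 0 0 0; 0 0 21 0 0 0; 0 0 0 0 0 0")

```text
t: 19.0
eef_pos: [0.4661, 0.0531, 0.1892]
ee_rot: [-3.141, -0.001, -3.033]
force: [0.8, -0.1, -0.1]
width: 0.0004
```

Run:
```python
from look import *
loc(); look('ak',(240,130,90,90),6)
```

```text
t 19.0 local x -62.8 y 0.6 z 189.2 phi 96.2 F [ 0.8 -0.1 -0.1] wd 0.0004
```

View pics/ak.png

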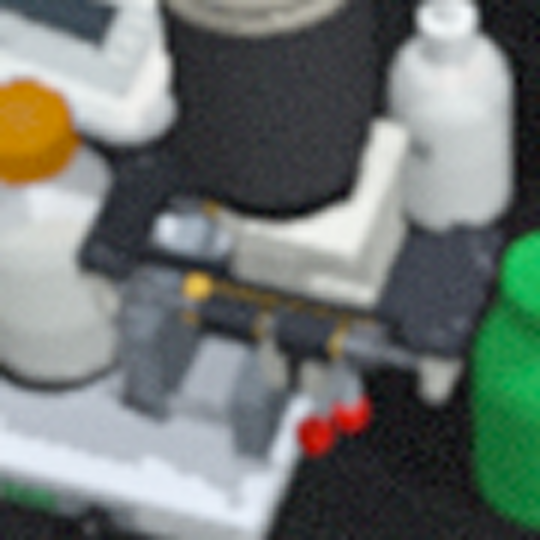

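Emit:
step_arm(commands="-12 0 -1 0 0 0; -10 0 -4.5 0 0 0; -11 0 -3 0 0 0; -11 0 -1 0 0 0; -11 0 1.5 0 0 0; -10 0 3 0 0 0; -10 0 5.5 0 0 0; -9 0 6 0 0 0")

```text
t: 20.05
eef_pos: [0.5502, 0.062, 0.1833]
ee_rot: [-3.141, -0.0, -3.033]
force: [-4.8, -0.5, 4.0]
width: 0.0003
```

Emit:
step_arm(commands="3 0 -30 0 0 0; 0 0 -62 0 0 0; 0 0 -62 0 0 0; 0 0 0 0 0 0; 0 0 0 0 0 0")

```text
t: 20.68
eef_pos: [0.5472, 0.0622, 0.3375]
ee_rot: [3.141, 0.001, -3.033]
force: [-0.3, -0.3, -0.8]
width: 0.0003
```

Run:
```python
from look import *
loc(); T=look('al',(215,110,120,110),6); S=look('als',(215,170,130,110),6,'side'); print(balls(T),balls(S)); wheel([T]); wheel([S])
```

```text
t 20.68 local x 18.9 y 0.9 z 337.5 phi 96.2 F [-0.3 -0.3 -0.8] wd 0.0003
([array([301.25      , 166.47222222]), array([304.5       , 176.55555556]), array([293.76923077, 182.11538462]), array([294.59183673, 201.08163265])], [36, 18, 26, 49]) ([array([281.85, 205.4 ]), array([300. , 211.5]), array([298.    , 221.6875]), array([309.03703704, 223.48148148])], [20, 6, 16, 27])
wheel spoke deg [(np.float64(1.5929157112532417), np.float64(45.0), 4), (np.float64(1.601270479095675), np.float64(44.5), 4), (np.float64(1.6173104288722928), np.float64(44.0), 4)]
wheel spoke deg [(np.float64(1.025255138592831), np.float64(45.5), 4), (np.float64(1.0269265566839891), np.float64(45.0), 4), (np.float64(1.0288002921737713), np.float64(46.0), 4)]
```

View pics/al.png

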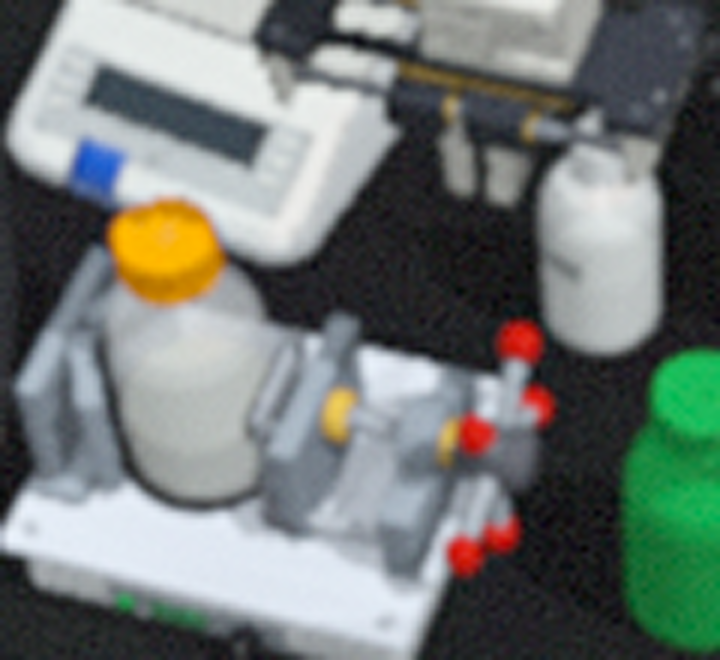

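View pics/als.png

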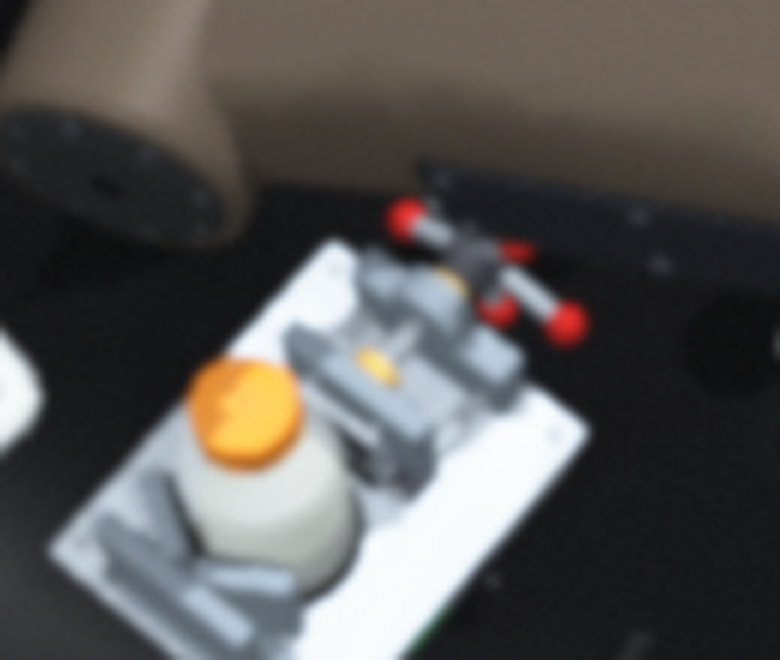

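Emit:
step_arm(commands="40 0 30 0 0 0; 40 0 40 0 0 0; 1 0 40 0 0 0; 0 0 37 0 0 0; 0 0 0 0 0 0")

```text
t: 21.4
eef_pos: [0.4641, 0.052, 0.1878]
ee_rot: [-3.139, -0.006, -3.033]
force: [0.4, 0.2, 0.2]
width: 0.0002
```

Run:
```python
from look import *
loc()
```

```text
t 21.4 local x -64.9 y -0.2 z 187.8 phi 96.2 F [0.4 0.2 0.2] wd 0.0002
```

Emit:
step_arm(commands="-12 0 -3 0 0 0; -11 0 -4.5 0 0 0; -11 0 -3 0 0 0; -11 0 -1 0 0 0")

```text
t: 21.9
eef_pos: [0.5114, 0.0577, 0.2036]
ee_rot: [3.142, -0.0, -3.033]
force: [-5.1, -0.4, 2.3]
width: 0.0006
```

Emit:
step_arm(commands="-6 0 0.5 0 0 0; -6 0 1 0 0 0; -5 0 1.5 0 0 0; -5 0 2 0 0 0; -5 0 2.5 0 0 0")

```text
t: 22.52
eef_pos: [0.5378, 0.0608, 0.1945]
ee_rot: [-3.141, -0.0, -3.033]
force: [-4.9, -0.1, 2.3]
width: 0.0005
```

Run:
```python
from look import *
loc()
```

```text
t 22.52 local x 9.3 y 0.6 z 194.5 phi 96.2 F [-4.9 -0.1  2.3] wd 0.0005
```

Emit:
step_arm(commands="-4 0 2 0 0 0; -4 0 2.5 0 0 0; -4 0 2.5 0 0 0; 0 0 0 0 0 0")

```text
t: 23.02
eef_pos: [0.5499, 0.0621, 0.1873]
ee_rot: [-3.141, -0.0, -3.033]
force: [-3.0, -1.4, 1.5]
width: 0.0007
```

Run:
```python
from look import *
loc()
```

```text
t 23.02 local x 21.4 y 0.6 z 187.3 phi 96.2 F [-3.  -1.4  1.5] wd 0.0007
```

Emit:
step_arm(commands="3 0 -30 0 0 0; 0 0 -62 0 0 0; 0 0 -62 0 0 0; 0 0 0 0 0 0; 0 0 0 0 0 0")

```text
t: 23.65
eef_pos: [0.5471, 0.0622, 0.342]
ee_rot: [3.141, 0.002, -3.033]
force: [-0.3, 0.1, -0.4]
width: 0.0008
```

Run:
```python
from look import *
loc(); T=look('am',(215,110,120,110),6); S=look('ams',(215,170,130,110),6,'side'); wheel([T]); wheel([S])
```

```text
t 23.65 local x 18.8 y 1.0 z 342.0 phi 96.2 F [-0.3  0.1 -0.4] wd 0.0008
wheel spoke deg [(np.float64(1.6395585328744358), np.float64(43.5), 4), (np.float64(1.645352978582229), np.float64(43.0), 4), (np.float64(1.659111381299779), np.float64(44.0), 4)]
wheel spoke deg [(np.float64(0.831758398760938), np.float64(42.5), 4), (np.float64(0.8359422481013377), np.float64(42.0), 4), (np.float64(0.8372432976300858), np.float64(43.0), 4)]
```

View pics/am.png

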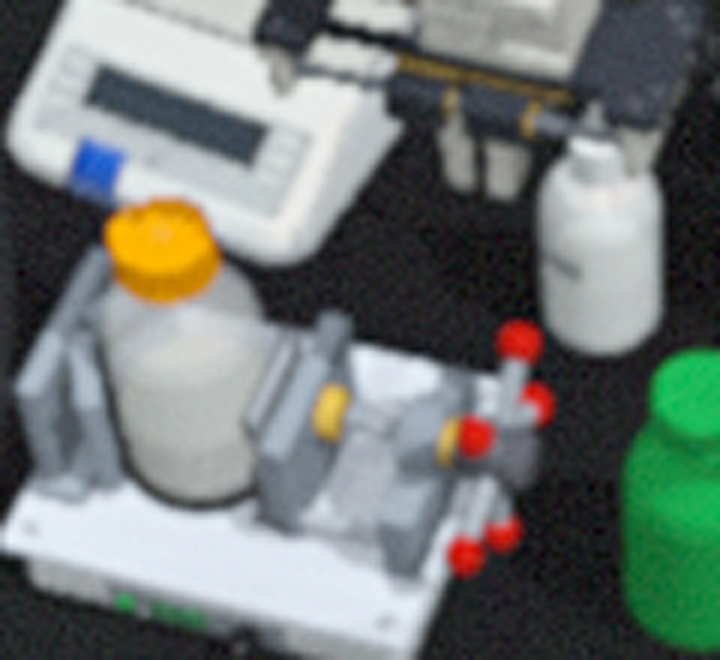

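View pics/ams.png

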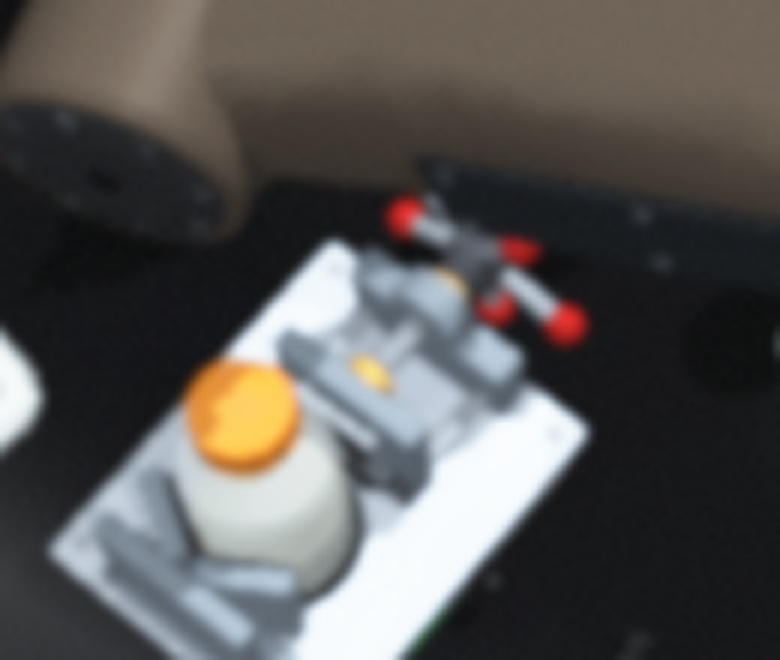

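Run:
```python
from look import *
def cen(f,ref=None):
    i=cv2.imread(f).astype(float); b,g,r=i[...,0],i[...,1],i[...,2]
    m=(r>150)&(g>80)&(g<190)&(b<70); k=cv2.connectedComponentsWithStats(m.astype(np.uint8)); j=1+np.argmax(k[2][1:,4]); return k[3][j]/6,k[2][j,4]
for a,o in(('al',(215,110)),('am',(215,110)),('als',(215,170)),('ams',(215,170))): print(a,cen(f'pics/{a}.png'))
T=grab_frame('top');S=grab_frame('side')
# px per mm along local y at cap, jaw
c=np.array([.511,.233,.235])
for P in(T,S): print(proj(P,c+n_*.001)-proj(P,c), proj(P,c)[0])
# jaw/pad registration: phase correlation of jaw region
for a,b,box in (('al','am',(250,320,330,480)),('als','ams',(280,320,430,420))):
    x0,y0,x1,y1=box; A=cv2.imread(f'pics/{a}.png',0)[y0:y1,x0:x1].astype(np.float32);B=cv2.imread(f'pics/{b}.png',0)[y0:y1,x0:x1].astype(np.float32)
    print('jaw shift',np.array(cv2.phaseCorrelate(A,B,cv2.createHanningWindow(A.shape[::-1],cv2.CV_32F))[0])/6)
c=hub+n_*.1+[0,0,.144]
for P in(T,S): print(proj(P,c+n_*.001)-proj(P,c))
```

```text
al (array([27.53282537, 41.89990764]), np.int32(8662))
am (array([26.99248483, 41.7819636 ]), np.int32(8627))
als (array([35.45802664, 65.40255871]), np.int32(1902))
ams (array([34.96737213, 65.5781893 ]), np.int32(1701))
[[-0.30259981 -0.07340964]] [241.69168359 149.38814628]
[[-0.22779953  0.24796905]] [254.55891492 237.9194282 ]
jaw shift [-0.98329379 -0.0635682 ]
jaw shift [0.04521792 0.0076633 ]
[[-0.29386802 -0.07336702]]
[[-0.20790055  0.22966351]]
```

Emit:
step_arm(commands="40 0 30 0 0 0; 40 0 40 0 0 0; 1 0 40 0 0 0; 0 0 41 0 0 0; 0 0 0 0 0 0")

```text
t: 24.48
eef_pos: [0.4641, 0.052, 0.188]
ee_rot: [-3.139, -0.006, -3.033]
force: [-0.1, 1.0, 1.0]
width: 0.0007
```

Emit:
step_arm(commands="-9 0 -2 0 0 0; -9 0 -4 0 0 0; -8 0 -3 0 0 0; -7 0 -2 0 0 0; -5 0 0 0 0 0; 0 0 0 0 0 0")

```text
t: 25.22
eef_pos: [0.5041, 0.0568, 0.2029]
ee_rot: [-3.141, -0.001, -3.033]
force: [-4.6, -1.0, 2.9]
width: 0.0003
```

Run:
```python
from look import *
loc()
```

```text
t 25.23 local x -24.6 y 0.3 z 202.9 phi 96.2 F [-4.6 -1.   2.9] wd 0.0003
```

Emit:
step_arm(commands="-2.5 0 2 0 0 0; -2.5 0 0 0 0 0; 0 0 0 0 0 0")

```text
t: 25.6
eef_pos: [0.5087, 0.0573, 0.2009]
ee_rot: [-3.141, -0.001, -3.033]
force: [-6.4, -1.5, 3.2]
width: 0.0006
```

Emit:
step_arm(commands="5 0 0 0 0 0; 0 0 -50 0 0 0; 0 0 -60 0 0 0; 0 0 -40 0 0 0; 0 0 0 0 0 0; 0 0 0 0 0 0")

```text
t: 26.35
eef_pos: [0.5038, 0.0572, 0.3499]
ee_rot: [3.141, 0.001, -3.033]
force: [0.2, -0.6, -0.6]
width: 0.0004
```

Run:
```python
from look import *
loc(); T=look('an',(215,110,120,110),6); S=look('ans',(215,170,130,110),6,'side'); wheel([T]); wheel([S]); print(balls(T),balls(S))
```

```text
t 26.35 local x -24.8 y 0.7 z 349.9 phi 96.2 F [ 0.2 -0.6 -0.6] wd 0.0004
wheel spoke deg [(np.float64(0.6783741040952898), np.float64(1.0), 4), (np.float64(0.6874712898846773), np.float64(1.5), 4), (np.float64(0.7089895296626434), np.float64(0.5), 4)]
wheel spoke deg [(np.float64(1.3602483688639657), np.float64(66.0), 2), (np.float64(1.3668907738897884), np.float64(65.5), 2), (np.float64(1.3739977044746667), np.float64(66.5), 2)]
([array([303.09090909, 167.36363636]), array([296.44444444, 173.18518519]), array([291.08695652, 196.04347826]), array([294.78571429, 203.10714286])], [33, 27, 23, 28]) ([array([285.75, 211.5 ]), array([306.46153846, 221.48076923])], [8, 52])
```

View pics/an.png

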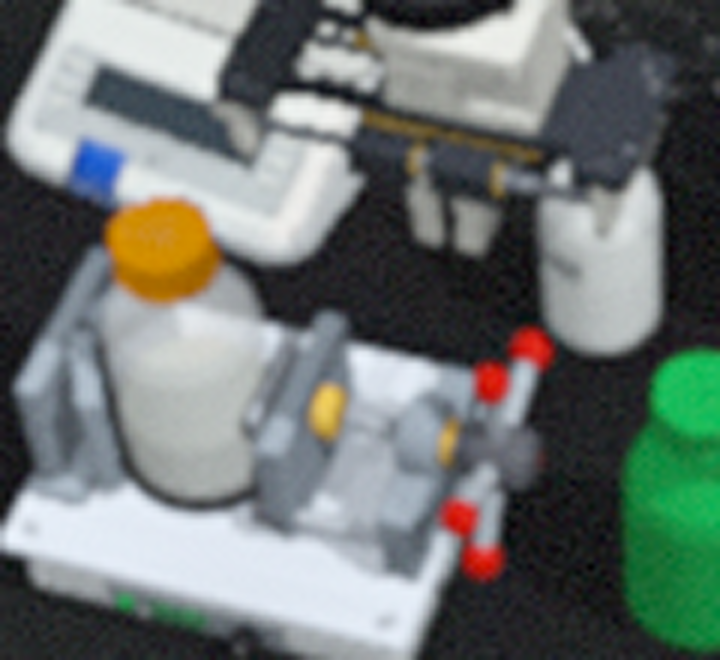

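View pics/ans.png

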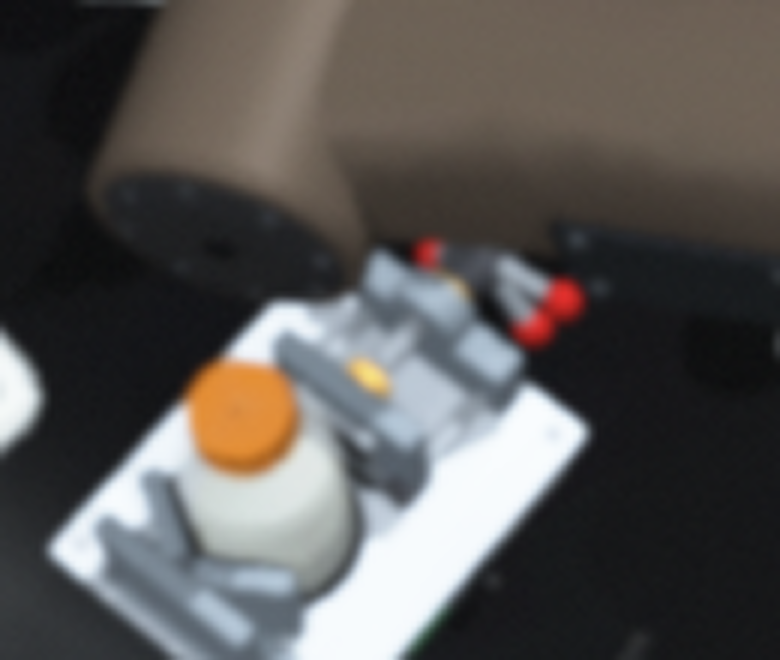

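Run:
```python
from look import *
def cen(i):
    i=i.astype(float); b,g,r=i[...,0],i[...,1],i[...,2]
    m=(r>150)&(g>80)&(g<190)&(b<70); k=cv2.connectedComponentsWithStats(m.astype(np.uint8)); j=1+np.argmax(k[2][1:,4]); return k[3][j]
a=cen(cv2.imread('pics/af.png'))/4+[190,80]; b=cen(cv2.imread('pics/an.png'))/6+[215,110]
print(a,b,b-a)
plan([((.5103,.232,.35),96.2)])
```

```text
[243.40608775 152.00642523] [241.95167841 151.76625652] [-1.45440933 -0.24016871]
t 26.45 p [0.5035 0.057  0.3488] phi 96.2 F [ 0.4 -0.2 -0. ] w 0.0002 q [ 0.5   0.03 -0.19 -0.   -1.36 -1.96]
-9 58 0 0 0 0; -8 58 -1 0 -0.001 0; -9 57 0 0 0 0
```

Emit:
step_arm(commands="-9 58 0 0 0 0; -8 58 0 0 0 0; -9 58 0 0 0 0; 0 0 0 0 0 0; 0 0 25 0 0 0; 0 0 10 0 0 0; 0 0 0 0 0 0; 0 0 0 0 0 0", jaw=87.6)

```text
t: 27.45
eef_pos: [0.5112, 0.2326, 0.3154]
ee_rot: [3.141, 0.001, -3.033]
force: [-0.3, 0.6, 0.1]
width: 0.0745
```

Run:
```python
from look import *
look('ao'); plan([((.5102,.2326,.231),96.2)])
```

```text
t 27.5 p [0.5112 0.2327 0.3155] phi 96.2 F [-0.1  0.8 -0.6] w 0.0789 q [ 0.78  0.14 -0.14  0.   -1.29 -2.24]
1 0 42 0 0.001 0; 0 0 43 0 0 0
```

View pics/ao.png

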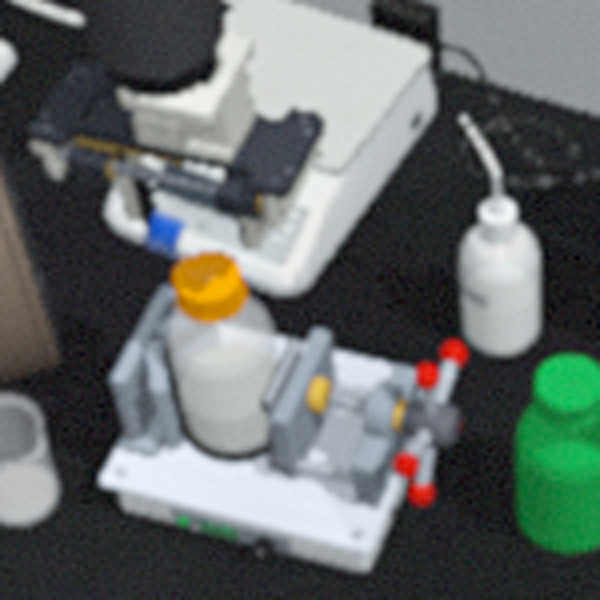

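Emit:
step_arm(commands="0.5 0 25 0 0 0; 0 0 30 0 0 0; 0 0 20 0 0 0; 0 0 9 0 0 0; 0 0 0 0 0 0; 0 0 0 0 0 0")

```text
t: 28.25
eef_pos: [0.5108, 0.2331, 0.2318]
ee_rot: [3.141, 0.002, -3.033]
force: [0.7, 0.2, 0.4]
width: 0.0878
```

Emit:
step_arm(commands="0 0 0 0 0 0; 0 0 0 0 0 0; 0 0 0 0 0 0; 0 0 0 0 0 0; 0 0 0 0 0 0; 0 0 0 0 0 0; 0 0 0 0 0 0", jaw=50, grip_force=45)

```text
t: 29.12
eef_pos: [0.5103, 0.2332, 0.2307]
ee_rot: [3.141, 0.0, -3.033]
force: [-1.4, 2.9, 0.2]
width: 0.054
```

Emit:
step_arm(commands="0 0 -1 0 0 0; 0 0 -1 0 0 0; 0 0 -1 0 0 0; 0 0 0 0 0 0")

```text
t: 29.62
eef_pos: [0.5102, 0.2331, 0.2331]
ee_rot: [3.141, -0.0, -3.033]
force: [0.9, 5.1, -7.0]
width: 0.0548
```

Run:
```python
from look import *
for _ in range(2): look('ap'); loc()
```

```text
t 29.68 local x 0.4 y 174.9 z 233.0 phi 96.2 F [ 1.2  5.5 -6.5] wd 0.0543
t 29.73 local x 0.4 y 174.9 z 233.0 phi 96.2 F [ 1.5  4.8 -6.5] wd 0.054
```

Emit:
step_arm(commands="0 0.5 -1 0 0 0; 0 0.5 -1 0 0 0; 0 0 -0.7 0 0 0; 0 0 0 0 0 0")

```text
t: 30.22
eef_pos: [0.5099, 0.2333, 0.2356]
ee_rot: [-3.141, -0.001, -3.033]
force: [4.2, 1.7, -13.6]
width: 0.0547
```

Run:
```python
from look import *
for _ in range(2): look('aq'); loc()
```

```text
t 30.27 local x 0.1 y 175.1 z 235.7 phi 96.2 F [  4.2   0.5 -14.6] wd 0.0546
t 30.32 local x 0.2 y 175.1 z 235.7 phi 96.2 F [  4.2  -0.4 -13.9] wd 0.0544
```

Emit:
step_arm(commands="0 0 -0.4 0 0 0; 0 0 0 0 0 0; 0 0 0 0 0 0")

```text
t: 30.7
eef_pos: [0.5099, 0.2334, 0.2364]
ee_rot: [-3.141, -0.001, -3.033]
force: [4.4, -0.4, -17.2]
width: 0.0544
```

Run:
```python
from look import *
T=look('ar'); loc()
A=cv2.imread('pics/ao.png',0).astype(np.float32);B=cv2.imread('pics/ar.png',0).astype(np.float32)
for nm,(x0,y0,x1,y1) in dict(platform_wheel=(270,330,480,520),front=(100,430,260,530),bg=(450,190,560,350)).items():
    a,b=A[y0:y1,x0:x1],B[y0:y1,x0:x1]; print(nm,np.array(cv2.phaseCorrelate(a,b,cv2.createHanningWindow(a.shape[::-1],cv2.CV_32F))[0])/4)
c=np.array([.51,.19,.1]); print('px for 5mm up',proj(T,c+[0,0,.005])-proj(T,c))
```

```text
t 30.75 local x 0.1 y 175.2 z 236.4 phi 96.2 F [  3.5  -2.2 -16.9] wd 0.0543
platform_wheel [ 0.00831042 -1.01461412]
front [ 0.01254128 -0.99174471]
bg [0.01945637 0.02060085]
px for 5mm up [[-0.17208986 -0.93354884]]
```

View pics/ar.png

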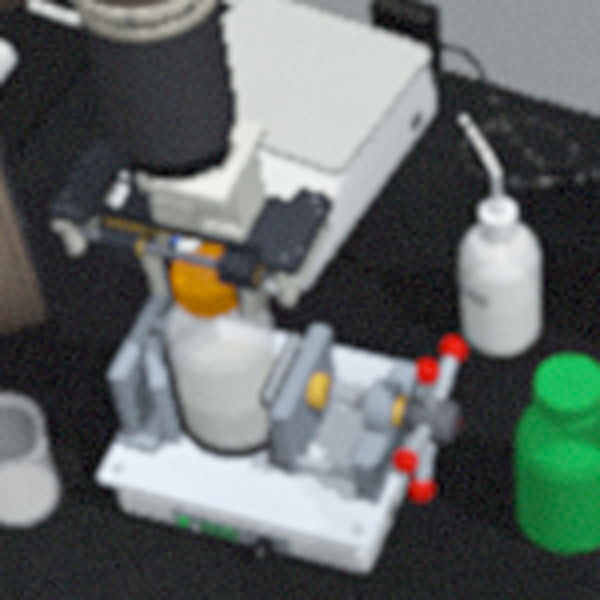

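Emit:
step_arm(commands="0 0 2 0 0 0; 0 0 2 0 0 0; 0 0 1.5 0 0 0; 0 0 0 0 0 0; 0 0 0 0 0 0")

```text
t: 31.38
eef_pos: [0.5101, 0.2334, 0.232]
ee_rot: [-3.141, 0.0, -3.033]
force: [-2.1, -5.1, -2.8]
width: 0.0544
```

Emit:
step_arm(commands="0 0 0 0 0 0; 0 0 0 0 0 0; 0 0 0 0 0 0; 0 0 0 0 0 0; 0 0 0 0 0 0; 0 0 -15 0 0 0; 0 0 -50 0 0 0; 0 0 -50 0 0 0", jaw=87.6)

```text
t: 32.38
eef_pos: [0.5102, 0.2336, 0.3487]
ee_rot: [-3.141, 0.0, -3.033]
force: [0.3, 1.1, 0.4]
width: 0.088
```

Emit:
step_arm(commands="0 0 -20 0 0 0; 40 -10 0 0 0 0; 50 -10 0 0 0 0; 30 0 0 0 0 0; 0 0 0 0 0 0; 0 0 0 0 0 0")

```text
t: 33.12
eef_pos: [0.3934, 0.2012, 0.3672]
ee_rot: [3.141, 0.001, -3.032]
force: [-0.4, -0.1, -1.1]
width: 0.0875
```

Run:
```python
from look import *
T=look('as',(215,110,120,110),6); loc(); S=grab_frame('side'); save(S,'finals'); save(T,'finalt')
wheel([T]); wheel([S])
A=cv2.imread('pics/an.png',0).astype(np.float32);B=cv2.imread('pics/as.png',0).astype(np.float32)
for nm,(x0,y0,x1,y1) in dict(clamp=(250,310,440,560),front=(20,500,250,640),bottle=(110,200,250,500)).items():
    a,b=A[y0:y1,x0:x1],B[y0:y1,x0:x1]; print(nm,np.array(cv2.phaseCorrelate(a,b,cv2.createHanningWindow(a.shape[::-1],cv2.CV_32F))[0])/6)
```

```text
t 33.17 local x -119.0 y 155.7 z 366.8 phi 96.2 F [ 0.4 -0.7 -0.4] wd 0.0877
wheel spoke deg [(np.float64(0.7084392533529165), np.float64(1.0), 4), (np.float64(0.7233056865868229), np.float64(1.5), 4), (np.float64(0.734058427319885), np.float64(0.5), 4)]
wheel spoke deg [(0.0, np.float64(0.0), 0), (0.0, np.float64(0.5), 0), (0.0, np.float64(1.0), 0)]
clamp [0.00828041 0.00936983]
front [-0.00415204  0.01530568]
bottle [-0.03111983 -0.04244373]
```

View pics/as.png

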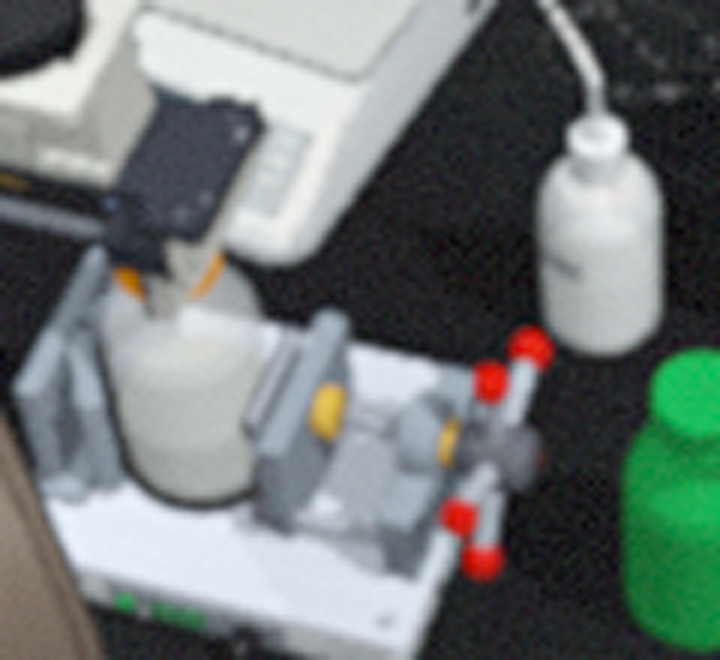

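View pics/finalt.png

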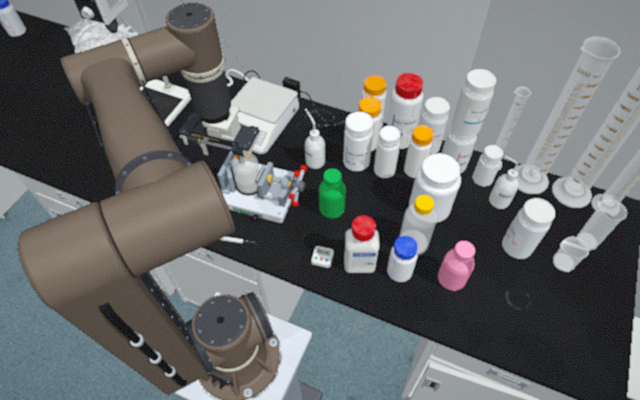

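```bash
python3 -c "
from station import *
print(get_state()['force']); print(job_done())"
```

```text
[ 1.34811816  0.36971574 -0.34677633]
the job is handed in; nothing more can be done
None
```

The orange-capped bottle is standing upright, clamped in the shaker, and the job was handed in at about 33 s. The robot was clear of everything by then.

- **Clamping:** Six pushes over the top took the wheel from about 29° to about 433°. Counted from the wheel turn, that presses the pad in about 4.8 to 4.9 mm of its 9 mm. I did not see the pad depth directly.
- **Seating check:** The cap moved 1.8 mm into the V while the bottle seated, which matches the wheel turn at which contact was expected. It did not move when I tightened further.
- **Tug:** The pull peaked at about 17 N, slightly above the 15 N asked. The platform, clamp and bottle rose together by about 5 mm. After I let go, the clamp, platform, bottle and wheel were back within 0.05 pixel of where they were before.
- **Gaps and disagreements:**
  - The platform's outline sat about 1 cm off from the wheel position and the marked bottle spot. I worked from the wheel and that spot.
  - The side camera could not see the wheel at the end, so the last wheel reading is from the top camera only.
  - The push force I read near the end was about 5 to 7 N, below the 9 N given for a tight clamp. Those readings were taken with the arm slow or at rest.
  - The bystanders in view in the last picture had not moved as far as I could see. The beaker and part of the bench were hidden behind the arm.

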